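Turn a transfer probe round with the spring clip

ROBOT

A 6-joint arm with a two-finger parallel gripper is mounted at the origin on a cart in front of the work surface, level with it; the furniture and walls round the work are solid. World frame = base frame: x ahead of the robot, y to its left, z up, the work surface at z = 0. Lengths are in m, angles in degrees, forces in N, time in s.
With the tool pointing down it reaches from about 0.25 to 0.725 m from the base axis. Payload 9.7 kg.
Tool frame: the origin (TCP) lies where the fingers leave the gripper's body, on its centre line; the fingertips stand 73 mm ahead of it and the grasp point (between the pads) lies 54 mm ahead of it; y points along the fingers, x is the direction in which the jaws open and shut, and the axes are right-handed (so a half turn about y gives the same grasp; the last joint's range is limited). The gripper opens to 85 mm and grips with 20 to 120 N. Pads are 22 mm wide; open, the fingers measure 114 mm over their backs; the gripper's body (76 mm by 85 mm) begins 54 mm behind the grasp point. The pads swing forward as they close: fully open they stand 13 mm farther back than shut.
Start: joints at [-67.724, 4.979, 10.078, 95.1, 0, 90], TCP at [0.208, -0.509, 0.304] pointing down, gripper open.
Joint ranges: [-179.16, 179.16], [-48.56, 103.87], [-65.8, 70.77], [-126.05, 130.52], [-82.76, 87.17], [-180, 180]. Speed limits (degrees/s): [127.2, 127.2, 147.25, 180, 180, 180].

INTERFACE

Orientations are given as [roll, pitch, yaw] about the fixed x, y, z axes, in that order (R = Rz(yaw) Ry(pitch) Rx(roll)).
In Python, from workcell import sensors, imaging, bot, models gives the robot as it stands.
- The arm moves only by the tool arm_command, never from a script. Its argument "rows" is one flat list of numbers, 7 for each row, row after row: the shift along the tool's x, y, z in cm, then the turn, a rotation vector about the tool's x, y, z in degrees, then the gripper's target within -1 to 1 (fully open at 1, half-way at 0, shut at -1). A call has 1 to 12 rows; each row is the pose to reach, as a shift and turn from the pose commanded when the call began, along the tool's axes at that moment; what a row does not reach only later rows make up. A row lasts 1/12 s, in which the tool goes at most 41.7 mm and 7.16 degrees, less where a joint would pass 70% of its speed; a pose out of reach is approached as far as the arm can. A call with a gripper value outside its range is refused whole. The fingers move at their own pace and stop on an object; "force" is the grip in N (left out, the last holds). Time passes only in rows, so rows that repeat a pose let the fingers close. It gives the time, the measured TCP pose, the force and the opening at its end, in the units of the state.
- sensors.get_obs(): the state, without advancing time (a new reading comes with each control period).
- imaging.camera(name): name is "scene" or "side" or "wrist"; returns a dict with "pixels" (400x640x3 uint8, blue, green, red), "z_map" (400x640 float32, m along the optical axis (not along the pixel's ray), 0 where there is no reading), "camera_matrix" (3x3 intrinsics, pixels), "world_from_camera" (4x4, takes a point from camera to world coordinates). Camera axes: x right, y up, looking along -z (the intrinsics and any distortion apply to the point x, -y, -z); pixel columns grow to the right and rows downward; lengths in m; the calibration is good to about 2 mm. A picture is of the moment at which its call begins.
- bot.job_done(): hands the job in, once; it reports no verdict.
Trained networks look in the newest picture that a camera, given by its name, has taken for a name from the list of things; names that differ only in an ending like _2 or _b are one class to them, and where a whole thing is asked for, a point or a joint stands for the part that bears it (a point fixed in the world has none). Each returns a list of dicts, best first, with "conf" (0 to 1); they miss things now and then, are a little off and sometimes report something else, mostly with a low value. They report only what shows in the picture. A call takes as long as a camera call. They do not tell look-alikes from the thing itself.
- models.search_frame(thing, camera): "extent" ([centre column, centre row, width, height] in pixels, round what is visible of it).
- models.spot_point(thing, camera): "location" ([column, row] in pixels: a listed point, or the origin of a listed thing).
The state is a dict: "time": time; "q": joint angles; "qd": joint speeds; "joint_efforts": joint torques, N m; "ee_pos": TCP position; "tcp_rot": TCP orientation; "wrist_force": force on the tool from outside, world axes, zero at the start; "torque": the same for the moment, N m; "opening": finger opening in m.
Only numpy, scipy, OpenCV 4.12 (cv2) and the standard library are available. Lean on these libraries where they do the work, as an engineer would, in place of code of your own. Each camera call takes 0.05 s, during which the arm holds its last target.

TASK

The transfer probe was put away the wrong way round: its handle is under the hood of the storage stand and its fork sticks out. Draw it out by the shank, snap its middle down into the spring clip and let go, take it again by its handle, and put it back with the fork end fully home under the hood, resting in the stand with the handle sticking out. The probe is clean, so never let it touch the bench, and leave the other things where they are.

Things in the scene. Friction and masses are not known exactly. Their poses are not given: they have to be found in the camera images.
- probe_mid (a point): middle of the transfer probe: a straight rigid bar tool 200 mm long, about 120 g, balanced here, this point on its centre line half-way up. x points along it to the fork end, z up. From here along x: -100 to +20 mm aluminium handle, 16 mm wide, 14 high, dark ribs at -90 to -30; +20 to +79 mm steel shank, 9 mm wide, 12 high; +77 to +100 mm two-pronged fork, 18 mm wide, 5 high
- probe_tip (a point): end of the fork, on the centre line, +100 mm along the probe's x from its middle. At the start about 107 to 112 mm of the handle end is under the hood, and about 90 mm (fork, shank, a little of the handle) sticks out level towards the robot
- probe_handle (a point): centre of the handle's free half, on the centre line, -55 mm along the probe's x from its middle; a good place to hold the handle when the probe is in the clip, or fork-first in the hood
- stand: fixed storage stand, foot 130 x 84 mm; origin: centre of its underside, on the bench. -x points out of the mouth. Its grey hood is a tunnel along x, open only at the mouth x = -59 mm, back wall at x = +55, inside 36 wide (y -18 to 18), floor z = 45, roof underside z = 73, top 76. A probe lying in it has its centre line at z = 52. Fully home: fork end within about 15 mm of the back wall
- clip: spring clip fixed on the bench: dark foot 56 x 50 mm, a pillar, and two upright sprung steel leaves with flared tops 111 mm high. Origin: centre of its underside, on the bench; z up. A part lies in it level along the clip's y axis, either way round; the leaves stand at +x and -x and are 24 mm wide along y
- clip_seat (a point): seated probe's centre line, 85 mm above the clip's origin, axes as the clip. Press the probe straight down, its middle within 20 mm of the clip's: mouth between the flares 28 mm wide at z = 111, throat 11 mm at z = 97; the leaves spring apart (about 3 to 6 N), close over the handle and hold it on a bed at z = 78. A straight pull up of like force frees it
- wrench: bystander: combination wrench lying on the bench, 198 mm; origin at its centre underneath
- driver: bystander: screwdriver lying on the bench, 180 mm; origin at its centre underneath
- pen: bystander: marker pen lying on the bench, 126 mm; origin at its centre underneath
- hose_clamp: bystander: ring clamp lying on the bench, 70 mm; origin at its centre underneath
Things that resemble listed ones, but are neither listed nor needed, are in the scene too. Leave any yellow look-alike of the stand alone.

How it is judged:
By the outcome, as a careful person would: the job done as asked, in the order asked, and still so for the second after the job is handed in, with the robot touching nothing.
It also fails if it takes over 61 s, if anything falls off the work surface, if the arm or the gripper's body presses on something with over 40 N, if the wrist force passes 120 N, or if a joint passes its speed limit or range.

## Working session

There is one attempt and no reset: what is moved stays moved. The work goes in short steps, Python scripts to look and compute and a tool call to move; the robot and the scene stay as the last step left them, time stands still between calls to the robot, and variables do not carry over. Pictures are saved under pics/ and viewed, and the job is handed in when it is done.

Besides the shell and the picture viewer there is one more tool, called after "Emit:" as name(argument=value, ...) on one line, values as JSON. arm_command: Moves the arm, as the interface text tells. Its arguments: {"type":"object","properties":{"rows":{"type":"array","items":{"type":"number"}},"force":{"type":"number"}},"required":["rows"]}

```bash
ls; mkdir -p pics
cat > h.py <<'E'
import numpy as np, cv2
from workcell import sensors, imaging, bot, models
def cam(n,save=None):
    c=imaging.camera(n)
    if save: cv2.imwrite('pics/'+save,c['pixels'])
    return c
def ray(c,u,v):
    K=c['camera_matrix'];T=c['world_from_camera']
    d=np.array([(u-K[0,2])/K[0,0],-(v-K[1,2])/K[1,1],-1.])
    return T[:3,3],T[:3,:3]@d
def at_z(c,u,v,z):
    o,d=ray(c,u,v); return o+d*(z-o[2])/d[2]
def at_d(c,u,v):
    o,d=ray(c,u,v); return o+d*c['z_map'][int(round(v)),int(round(u))]
def proj(c,p):
    T=np.linalg.inv(c['world_from_camera']);K=c['camera_matrix']
    q=T[:3,:3]@np.asarray(p)+T[:3,3]
    return K[0,2]+K[0,0]*q[0]/-q[2],K[1,2]-K[1,1]*q[1]/-q[2]
def cloud(c):
    K=c['camera_matrix'];T=c['world_from_camera'];z=c['z_map']
    v,u=np.mgrid[0:z.shape[0],0:z.shape[1]]
    P=np.stack([(u-K[0,2])/K[0,0]*z,-(v-K[1,2])/K[1,1]*z,-z],-1)
    P=P@T[:3,:3].T+T[:3,3]; P[z==0]=np.nan
    return P
E
python3 - <<'E'
from h import *
np.set_printoptions(precision=4,suppress=True)
print(sensors.get_obs())
for n in ['scene','side','wrist']:
    c=cam(n,n+'0.png'); print(n,c['camera_matrix'].tolist(),c['world_from_camera'].round(3).tolist(), [k for k in c])
    np.savez('pics/'+n+'0.npz',**c)
    if n=='wrist':continue
    for t in ['stand','clip','wrench','driver','pen','hose_clamp','probe_mid']:
        print(t,[(np.round(d['extent']).tolist(),round(d['conf'],2)) for d in models.search_frame(t,n)])
    for t in ['stand','clip','clip_seat','probe_mid','probe_tip','probe_handle']:
        print(t,[(np.round(d['location'],1).tolist(),round(d['conf'],2)) for d in models.spot_point(t,n)])
E
```

```text
pics
{'time': 0.0, 'q': array([-67.7268,   5.0125,  10.0337,  95.0984,  -0.0011,  89.9998]), 'qd': array([ 0.0106, -0.0725, -0.0305, -0.1925,  0.0224,  0.0716]), 'joint_efforts': array([  0.0005, -52.0388,  46.4805,   0.0162,   0.0001,   0.    ]), 'ee_pos': array([ 0.2084, -0.5088,  0.3032]), 'tcp_rot': array([-90.0011,   0.0772, -67.7266]), 'wrist_force': array([-0.7943, -0.4886, -0.3479]), 'torque': array([-0.0199,  0.0666, -0.0406]), 'opening': 0.0851164376707753}
scene [[406.41522884629984, 0.0, 324.7770823011095], [0.0, 406.41522884629984, 196.15800546366415], [0.0, 0.0, 1.0]] [[-0.736, 0.255, -0.627, -0.229], [-0.676, -0.304, 0.671, 0.974], [-0.019, 0.918, 0.396, 0.599], [0.0, 0.0, 0.0, 1.0]] ['pixels', 'z_map', 'camera_matrix', 'world_from_camera']
stand [([190.0, 282.0, 64.0, 44.0], 0.92), ([269.0, 216.0, 45.0, 33.0], 0.81), ([223.0, 244.0, 52.0, 38.0], 0.66)]
clip [([370.0, 184.0, 20.0, 30.0], 0.65)]
wrench []
driver [([365.0, 234.0, 27.0, 23.0], 0.52)]
pen [([346.0, 254.0, 33.0, 18.0], 0.66)]
hose_clamp [([410.0, 203.0, 23.0, 10.0], 0.53)]
probe_mid [([300.0, 215.0, 36.0, 9
[... 784 characters left out ...]
.39), ([328.0, 189.0, 10.0, 2.0], 0.19)]
hose_clamp [([280.0, 264.0, 21.0, 18.0], 0.57)]
probe_mid [([327.0, 190.0, 12.0, 4.0], 0.58)]
stand [([345.1, 169.4], 0.81), ([326.9, 146.2], 0.56), ([352.4, 191.4], 0.4)]
clip [([328.5, 262.8], 0.84)]
clip_seat [([280.2, 265.0], 0.75), ([332.6, 244.8], 0.54)]
probe_mid [([344.0, 186.9], 0.48), ([333.8, 244.8], 0.24)]
probe_tip [([320.0, 192.7], 0.38)]
probe_handle []
wrist [[350.41862018818773, 0.0, 322.77971838690456], [0.0, 350.41862018818773, 201.515458375021], [0.0, 0.0, 1.0]] [[0.379, 0.883, 0.277, 0.279], [-0.925, 0.362, 0.113, -0.479], [-0.0, -0.299, 0.954, 0.374], [0.0, 0.0, 0.0, 1.0]] ['pixels', 'z_map', 'camera_matrix', 'world_from_camera']
```

View pictures.

Run:
```python
import cv2
a=cv2.imread('pics/scene0.png');cv2.imwrite('pics/s_crop.png',cv2.resize(a[150:330,140:440],None,fx=2.6,fy=2.6,interpolation=cv2.INTER_CUBIC))
a=cv2.imread('pics/side0.png');cv2.imwrite('pics/d_crop.png',cv2.resize(a[110:330,230:430],None,fx=2.7,fy=2.7,interpolation=cv2.INTER_CUBIC))
```

```text
(no output)
```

View pics/scene0.png

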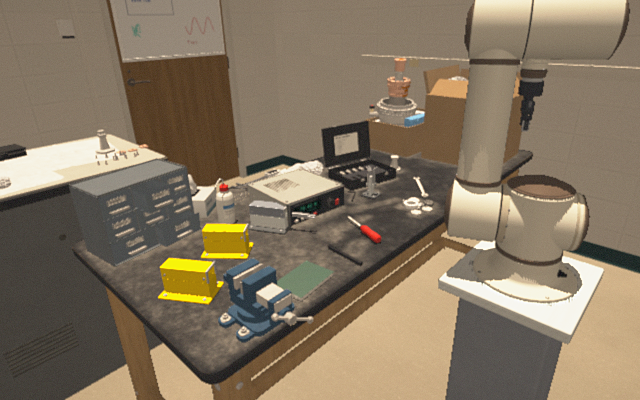

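View pics/s_crop.png

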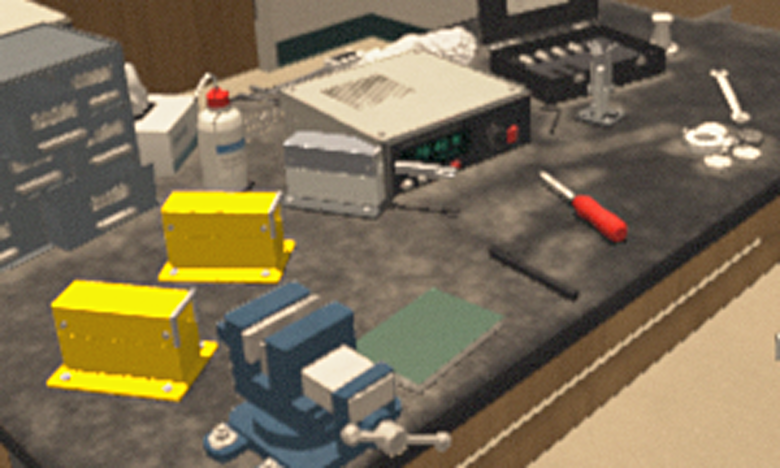

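View pics/d_crop.png

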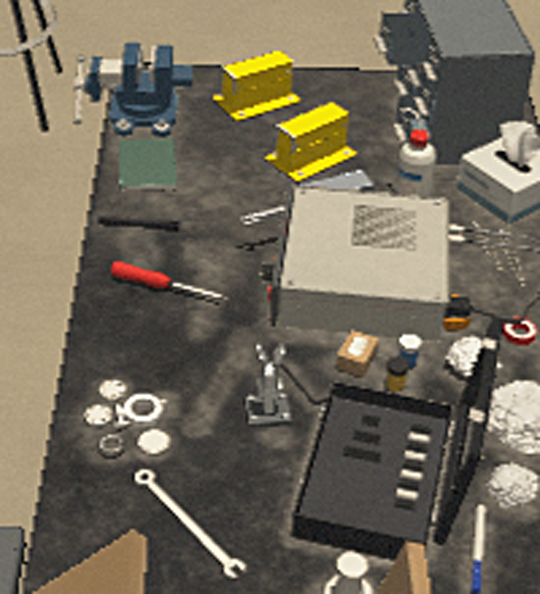

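View pics/wrist0.png

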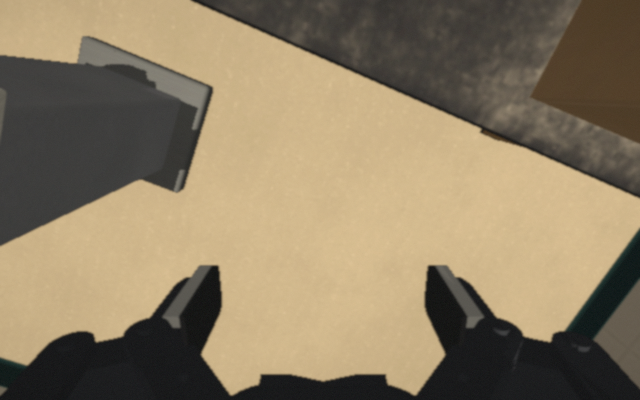

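Run:
```python
from h import *
np.set_printoptions(precision=3,suppress=True)
c=np.load('pics/scene0.npz');P=cloud(c)
d=np.load('pics/side0.npz');Q=cloud(d)
print('scene tip z=.052',at_z(c,316.5,219.4,.052),'mid',at_z(c,285.7,209.3,.052),'stand',at_z(c,266.7,224.5,0),'clip',at_z(c,371.9,191.6,0))
print('side clip',at_z(d,328.5,262.8,0),'seat',at_z(d,332.6,244.8,.085),'tip',at_z(d,320,192.7,.052))
# height maps top view merging
H=np.zeros((1300,900,3),np.uint8)
def draw(P,pix,name):
    x=P[...,0].ravel();y=P[...,1].ravel();z=P[...,2].ravel();col=pix.reshape(-1,3)
    x0,y0,s=.2,-.35,700/0.9
    img=np.zeros((600,800,3),np.uint8)
    ok=np.isfinite(z)&(z<.4)&(z>-.05)
    o=np.argsort(z[ok]);X=x[ok][o];Y=y[ok][o];C=col[ok][o]
    r=(600-(X-.1)*900).astype(int);cc=(400-(Y-0.1)*900).astype(int)
    m=(r>=0)&(r<600)&(cc>=0)&(cc<800)
    for dr in (0,1):
        for dc in (0,1):
            img[np.clip(r[m]+dr,0,599),np.clip(cc[m]+dc,0,799)]=C[m]
    cv2.imwrite('pics/'+name,img)
draw(P,c['pixels'],'top_s.png');draw(Q,d['pixels'],'top_d.png')
```

```text
scene tip z=.052 [0.537 0.193 0.052] mid [0.661 0.205 0.052] stand [0.707 0.249 0.   ] clip [ 0.612 -0.189  0.   ]
side clip [ 0.59  -0.159  0.   ] seat [ 0.601 -0.155  0.085] tip [0.553 0.177 0.052]
```

View pics/top_s.png

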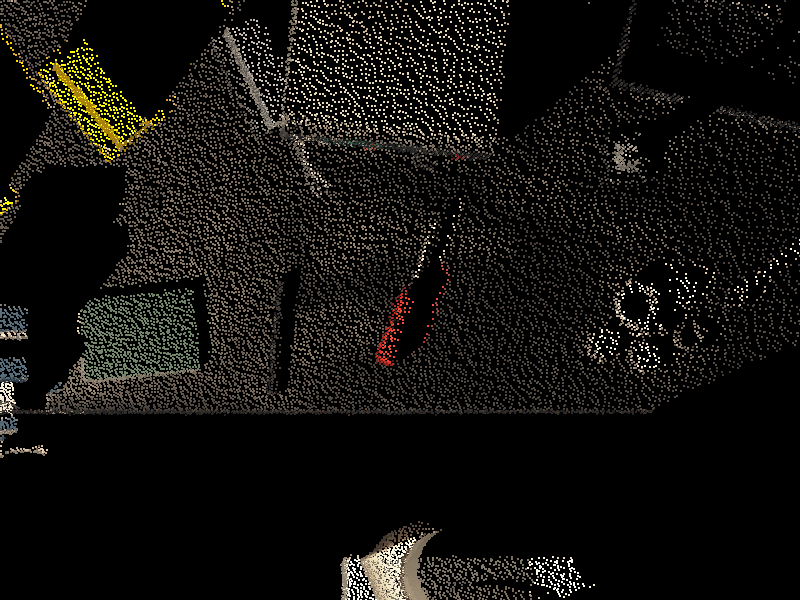

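View pics/top_d.png

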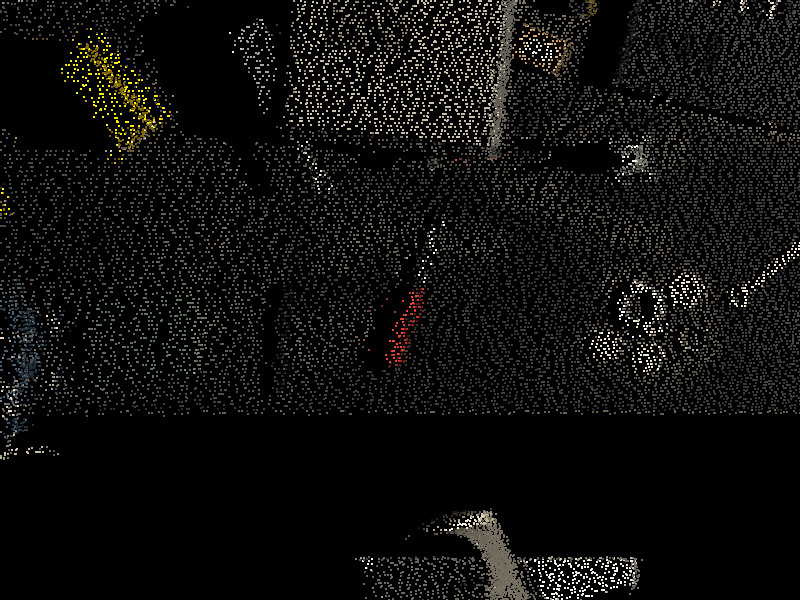

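Emit:
arm_command(rows=[-17,-3,40,0,0,0,1,-17,-3,40,0,0,0,1,-17,-3,40,0,0,0,1,-17,-3,40,0,0,0,1,-17,-3,40,0,0,0,1,-17,-3,40,0,0,0,1,-17,-3,40,0,0,0,1,-17,-3,40,0,0,0,1,-17,-3,40,0,0,0,1,-17,-3,40,0,0,0,1,-17,-3,40,0,0,0,1,-17,-3,40,0,0,0,1])

```text
time: 2.45
ee_pos: [0.5166, -0.197, 0.3335]
tcp_rot: [-90.0, 0.0, -67.5]
wrist_force: [1.3, 0.0, 0.6]
opening: 0.0855
```

Run:
```python
from h import *
np.set_printoptions(precision=3,suppress=True)
o=sensors.get_obs();print(o['time'],o['q'],o['ee_pos'],o['tcp_rot'])
c=cam('wrist','w1.png');np.savez('pics/w1.npz',**c)
for t in ['clip','clip_seat']:
    print(t,[(np.round(d['location'],1).tolist(),round(d['conf'],2),at_z(c,*d['location'],.085 if 'seat' in t else 0)) for d in models.spot_point(t,'wrist')])
```

```text
2.45 [-20.892   6.181  14.696  98.526   0.045 136.587] [ 0.517 -0.197  0.333] [-89.977   0.04  -67.478]
clip [([316.1, 83.0], 0.74, array([ 0.592, -0.156,  0.   ]))]
clip_seat [([311.8, 81.8], 0.69, array([ 0.591, -0.154,  0.085]))]
```

View pics/w1.png

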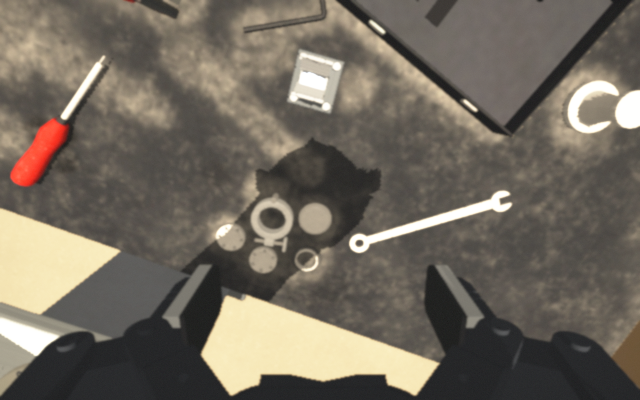

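Run:
```python
from h import *
np.set_printoptions(precision=3,suppress=True)
c=np.load('pics/w1.npz')
cv2.imwrite('pics/w1c.png',cv2.resize(c['pixels'][35:125,270:370],None,fx=6,fy=6,interpolation=cv2.INTER_CUBIC))
P=cloud(c)
S=P[40:120,275:360].reshape(-1,3)
S=S[np.isfinite(S[:,2])]
print(len(S),np.percentile(S[:,2],[0,5,50,95,100]))
for lo,hi in [(.006,.02),(.02,.074),(.074,.084),(.09,.12)]:
    m=(S[:,2]>lo)&(S[:,2]<hi);
    if m.sum()<8: print(lo,m.sum());continue
    r=cv2.minAreaRect(S[m,:2].astype(np.float32)*1000)
    print(lo,hi,m.sum(),r,S[m].mean(0))
m=(S[:,2]>.09)
print(S[m][:60])
# foot corners in image z=foot
```

```text
6766 [-0.003 -0.001  0.001  0.108  0.114]
0.006 0.02 1218 ((592.822509765625, -154.13699340820312), (55.89772033691406, 49.73251724243164), 7.4326982498168945) [ 0.591 -0.158  0.008]
0.02 0
0.074 0.084 381 ((593.3031005859375, -154.12896728515625), (11.497749328613281, 23.83086395263672), 7.320127964019775) [ 0.593 -0.154  0.078]
0.09 0.12 910 ((592.8085327148438, -154.37648010253906), (32.5313720703125, 26.386438369750977), 7.280838966369629) [ 0.594 -0.154  0.106]
[[ 0.606 -0.139  0.113]
 [ 0.607 -0.14   0.111]
 [ 0.607 -0.141  0.111]
 [ 0.607 -0.141  0.111]
 [ 0.606 -0.14   0.112]
 [ 0.606 -0.14   0.112]
 [ 0.606 -0.141  0.112]
 [ 0.607 -0.142  0.111]
 [ 0.607 -0.142  0.112]
 [ 0.607 -0.143  0.112]
 [ 0.608 -0.144  0.112]
 [ 0.605 -0.14   0.112]
 [ 0.605 -0.141  0.112]
 [ 0.606 -0.141  0.112]
 [ 0.606 -0.142  0.112]
 [ 0.606 -0.143  0.112]
 [ 0.607 -0.143  0.112]
 [ 0.607 -0.144  0.113]
 [ 0.607 -0.145  0.111]
 [ 0.608 -0.145  0.111]
 [ 0.608 -0.146  0.112]
 [ 0.608 -0.147  0.111]
 [ 0.604 -0.14   0.111]
 [ 0.605 -0.141  0.113]
 [ 0.605 -0.141  0.112]
 [ 0.605 -0.142  0.111]
 [ 0.606 -0.143  0.112]
 [ 0.606 -0.144  0.112]
 [ 0.606 -0.144  0.113]
 [ 0.607 -0.145  0.112]
 [ 0.607 -0.146  0.113]
 [ 0.607 -0.146  0.111]
 [ 0.607 -0.147  0.113]
 [ 0.608 -0.148  0.113]
 [ 0.608 -0.149  0.11 ]
 [ 0.608 -0.149  0.111]
 [ 0.604 -0.141  0.11 ]
 [ 0.605 -0.141  0.107]
 [ 0.605 -0.142  0.111]
 [ 0.605 -0.143  0.113]
 [ 0.605 -0.144  0.113]
 [ 0.605 -0.145  0.114]
 [ 0.606 -0.145  0.111]
 [ 0.606 -0.146  0.113]
 [ 0.606 -0.147  0.113]
 [ 0.607 -0.147  0.113]
 [ 0.607 -0.148  0.111]
 [ 0.607 -0.149  0.113]
 [ 0.608 -0.15   0.112]
 [ 0.608 -0.15   0.112]
 [ 0.608 -0.151  0.112]
 [ 0.609 -0.152  0.111]
 [ 0.609 -0.152  0.11 ]
 [ 0.604 -0.141  0.107]
 [ 0.604 -0.142  0.108]
 [ 0.604 -0.142  0.109]
 [ 0.605 -0.143  0.108]
 [ 0.605 -0.144  0.109]
 [ 0.605 -0.145  0.112]
 [ 0.605 -0.146  0.112]]
```

View pics/w1c.png

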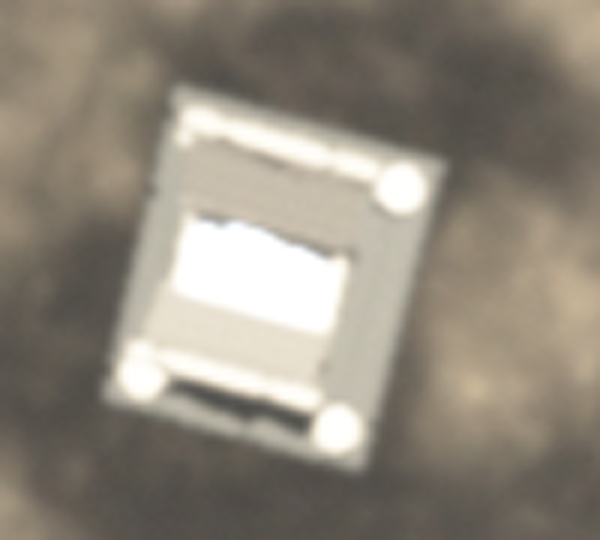

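Emit:
arm_command(rows=[-32.5,0,15,0,0,0,1,-32.5,0,15,0,0,0,1,-32.5,0,15,0,0,0,1,-32.5,0,15,0,0,0,1,-32.5,0,15,0,0,0,1,-32.5,0,15,0,0,0,1,-32.5,0,15,0,0,0,1,-32.5,0,15,0,0,0,1,-32.5,0,15,0,0,0,1,-32.5,0,15,0,0,0,1,-32.5,0,15,0,0,0,1,-32.5,0,15,0,0,0,1])

```text
time: 3.6
ee_pos: [0.5298, 0.1563, 0.334]
tcp_rot: [-90.0, -0.0, -67.8]
wrist_force: [0.3, -0.4, 0.3]
opening: 0.0855
```

Run:
```python
from h import *
np.set_printoptions(precision=3,suppress=True)
o=sensors.get_obs();print(o['time'],o['q'],o['ee_pos'],o['tcp_rot'])
c=cam('wrist','w2.png');np.savez('pics/w2.npz',**c)
for t,z in [('stand',0),('probe_tip',.052)]:
    print(t,[(np.round(d['location'],1).tolist(),round(d['conf'],2),at_z(c,*d['location'],z)) for d in models.spot_point(t,'wrist')])
```

```text
3.6 [ 16.443   6.111  14.682  98.569  -0.018 174.236] [0.53  0.156 0.334] [-90.     -0.018 -67.792]
stand []
probe_tip [([306.0, 136.7], 0.56, array([0.554, 0.186, 0.052]))]
```

View pics/w2.png

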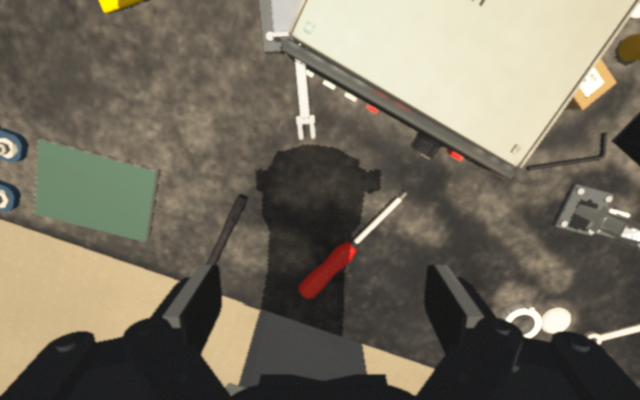

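Run:
```python
from h import *
np.set_printoptions(precision=4,suppress=True)
c=np.load('pics/w2.npz');P=cloud(c)
cv2.imwrite('pics/w2c.png',cv2.resize(c['pixels'][0:150,240:400],None,fx=4,fy=4,interpolation=cv2.INTER_CUBIC))
S=P[50:145,285:330].reshape(-1,3);S=S[np.isfinite(S[:,2])]
m=(S[:,2]>.03)&(S[:,2]<.062)&(S[:,0]<.66);S=S[m];print(m.sum(),np.percentile(S[:,2],[5,50,95]))
r=cv2.minAreaRect((S[:,:2]*1000).astype(np.float32));print(r,cv2.boxPoints(r))
v=np.linalg.svd(S[:,:2]-S[:,:2].mean(0))[2][0] if 0 else np.linalg.eigh(np.cov(S[:,:2].T))[1][:,1];print('pca',v,np.degrees(np.arctan2(v[1],v[0])))
# split along axis
t=S[:,:2]@v*np.sign(v[0]); n=np.array([-v[1],v[0]])*np.sign(v[0]); w=S[:,:2]@n
for a in np.arange(t.min(),t.max(),.006):
    k=(t>=a)&(t<a+.006)
    if k.sum()>2: print(round(a,3),k.sum(),w[k].min().round(4),w[k].max().round(4),((w[k].min()+w[k].max())/2).round(4),np.median(S[k,2]).round(3))
# instrument
I=P[0:180,280:640].reshape(-1,3);I=I[np.isfinite(I[:,2])];J=I[(I[:,2]>.1)]
print('inst top',np.percentile(J[:,2],[1,50,99]));r=cv2.minAreaRect((J[:,:2]*1000).astype(np.float32));print(cv2.boxPoints(r))
```

```text
979 [0.0337 0.0569 0.059 ]
((592.76611328125, 194.06234741210938), (80.08067321777344, 37.48307418823242), 28.131505966186523) [[548.6193 191.711 ]
 [566.2924 158.6559]
 [636.913  196.4137]
 [619.2399 229.4688]]
pca [-0.9281 -0.3723] -158.1441343372327
0.581 53 -0.0421 -0.0261 -0.0341 0.054
0.587 63 -0.0421 -0.0253 -0.0337 0.054
0.593 95 -0.0421 -0.0245 -0.0333 0.054
0.599 107 -0.0421 -0.0245 -0.0333 0.054
0.605 58 -0.0372 -0.0278 -0.0325 0.058
0.611 69 -0.0365 -0.0278 -0.0321 0.058
0.617 58 -0.0362 -0.0269 -0.0316 0.057
0.623 70 -0.0356 -0.0271 -0.0313 0.058
0.629 87 -0.0567 -0.0262 -0.0415 0.057
0.635 97 -0.0566 -0.0255 -0.0411 0.058
0.641 117 -0.0506 -0.0255 -0.0381 0.057
0.647 68 -0.0393 -0.0245 -0.0319 0.058
0.653 32 -0.056 -0.0177 -0.0369 0.057
0.659 5 -0.0432 -0.0387 -0.0409 0.059Traceback (most recent call last):
  File "<stdin>", line 16, in <module>
    return _quantile_unchecked(
        a, q, axis, out, overwrite_input, method, keepdims, weights)
    return _ureduce(a,
                    func=_quantile_ureduce_func,
    ...<5 lines>...
                    overwrite_input=overwrite_input,
                    method=method)
    r = func(a, **kwargs)
    result = _quantile(arr,
                       quantiles=q,
    ...<2 lines>...
                       out=out,
                       weights=wgt)
    slices_having_nans = np.isnan(arr[-1, ...])
                                  ~~~^^^^^^^^^
IndexError: index -1 is out of bounds for axis 0 with size 0
```

View pics/w2c.png

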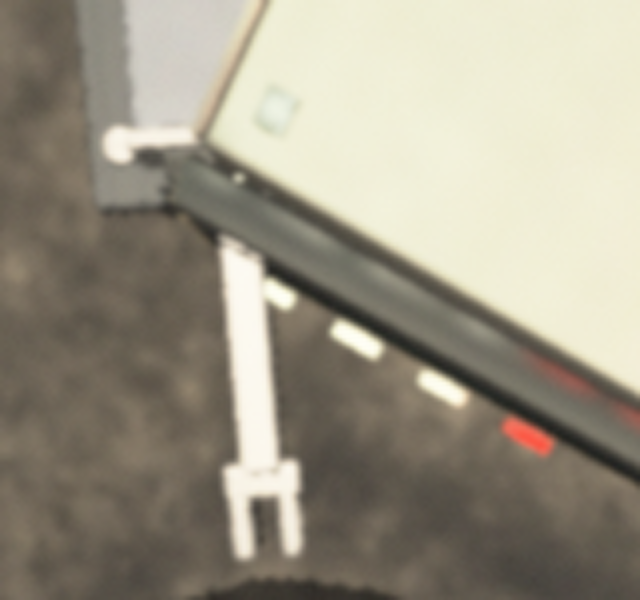

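Run:
```python
from h import *
np.set_printoptions(precision=4,suppress=True)
c=np.load('pics/w2.npz');P=cloud(c)
S=P[50:145,285:330].reshape(-1,3);S=S[np.isfinite(S[:,2])]
m=(S[:,2]>.049)&(S[:,2]<.064);S=S[m]
th=np.radians(25.7)
for it in range(4):
    v=np.array([np.cos(th),np.sin(th)]);n=np.array([-v[1],v[0]])
    t=S[:,:2]@v;w=S[:,:2]@n
    t0=np.percentile(t,.3)
    T=[];W=[]
    for a in np.arange(t0,t0+.05,.004):
        k=(t>=a)&(t<a+.004)&(abs(w-(-.07 if 0 else np.median(w[t<t0+.04])))<.014)
        T.append(a+.002);W.append((w[k].min()+w[k].max())/2)
        if it==3: print((a-t0).round(3),k.sum(),w[k].min().round(4),w[k].max().round(4),np.median(S[k,2]).round(4))
    p=np.polyfit(T,W,1); th+=np.arctan(p[0]); print(np.degrees(th),t0)
v=np.array([np.cos(th),np.sin(th)]);n=np.array([-v[1],v[0]])
t=S[:,:2]@v;t0=np.percentile(t,.3);w0=np.median([0])
w=S[:,:2]@n
k=t<t0+.04
wc=np.mean([ (w[(t>=a)&(t<a+.004)].min()+w[(t>=a)&(t<a+.004)].max())/2 for a in np.arange(t0,t0+.04,.004)])
tip=t0*v+wc*n; print('tip',tip,'grip50',tip+.05*v,'mid',tip+.1*v,'th',np.degrees(th))
# instrument points: bounded image
I=P[0:170,300:620];
for uv in [(310,20),(400,30),(500,100),(520,150),(290,42),(310,55),(340,70),(400,110),(265,20),(280,10)]:
    print(uv,P[uv[1],uv[0]])
s=np.load('pics/scene0.npz');Q=cloud(s)
print('scene inst');
for uv in [(250,184),(300,178),(342,185),(292,212),(250,207),(286,203),(286,210),(252,224),(270,206)]: print(uv,Q[uv[1],uv[0]])
```

```text
26.285487244285335 0.5783045642604141
26.29293406234825 0.5775812543959042
26.29303630686855 0.5775716660151723
0.0 39 -0.0873 -0.0711 0.054
0.004 43 -0.0876 -0.0715 0.0541
0.008 46 -0.0879 -0.0711 0.054
0.012 52 -0.0882 -0.0706 0.054
0.016 77 -0.0884 -0.0709 0.0541
0.02 64 -0.0878 -0.071 0.0562
0.024 41 -0.0839 -0.0755 0.0578
0.028 41 -0.0838 -0.075 0.0576
0.032 43 -0.0839 -0.0754 0.0577
0.036 42 -0.0835 -0.0748 0.0575
0.04 42 -0.0839 -0.0751 0.0579
0.044 45 -0.0839 -0.0755 0.0577
0.048 43 -0.0837 -0.0748 0.0577
26.293037710680906 0.5775715342991811
tip [0.553  0.1846] grip50 [0.5978 0.2067] mid [0.6427 0.2289] th 26.293037710680906
(310, 20) [0.6477 0.217  0.0882]
(400, 30) [nan nan nan]
(500, 100) [0.6523 0.0407 0.0859]
(520, 150) [0.621  0.0037 0.0902]
(290, 42) [0.6263 0.2263 0.0873]
(310, 55) [0.6233 0.2074 0.0868]
(340, 70) [0.622  0.1795 0.0864]
(400, 110) [0.6116 0.1181 0.0876]
(265, 20) [0.6426 0.2676 0.006 ]
(280, 10) [0.647  0.2441 0.0763]
scene inst
(250, 184) [0.8465 0.198  0.0893]
(300, 178) [0.7595 0.0431 0.0871]
(342, 185) [ 0.601  -0.0011  0.0872]
(292, 212) [0.6134 0.221  0.0631]
(250, 207) [0.7279 0.2922 0.071 ]
(286, 203) [0.6348 0.2244 0.0884]
(286, 210) [0.6299 0.2304 0.0683]
(252, 224) [0.7274 0.2915 0.0114]
(270, 206) [0.6768 0.2538 0.0761]
```

Run:
```python
from h import *
np.set_printoptions(precision=4,suppress=True)
c=np.load('pics/w2.npz');s=np.load('pics/scene0.npz')
img=np.zeros((600,800,3),np.uint8)
# top-down zoom, color by height band; 4 px/mm?? 3px/mm
for C,off in ((c,0),(s,0)):
    P=cloud(C).reshape(-1,3);P=P[np.isfinite(P[:,2])]
    P=P[np.argsort(P[:,2])]
    for x,y,z in P:
        r=int(600-(x-.54)*3000);q=int(400-(y-.22)*3000)
        if 0<=r<599 and 0<=q<799:
            if z<.012: continue
            col=(60,60,60) if z<.04 else (0,255,255) if z<.064 else (0,255,0) if z<.072 else (255,100,0) if z<.081 else (0,0,255)
            if C is c: col=tuple(int(k*.6)+90 for k in col)
            cv2.circle(img,(q,r),1,col,-1)
cv2.imwrite('pics/zoom.png',img)
```

```text
(no output)
```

View pics/zoom.png

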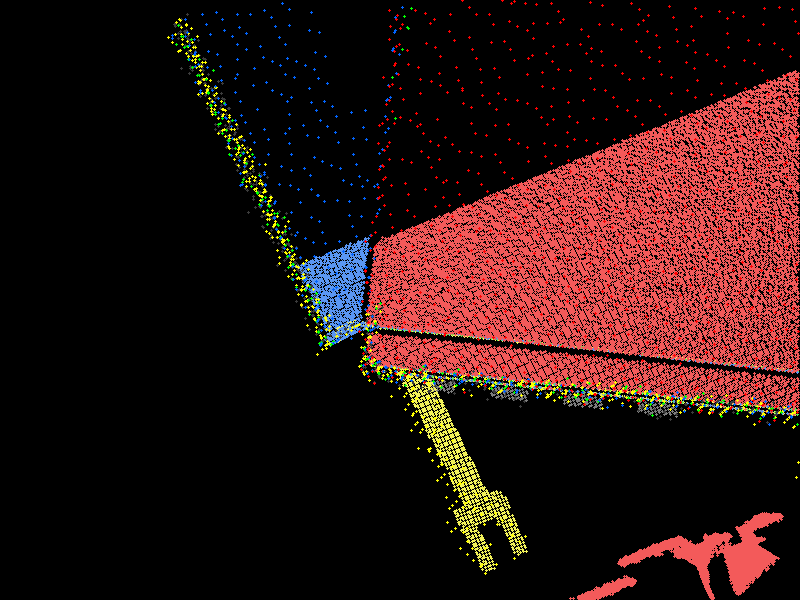

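Emit:
arm_command(rows=[-2,0,6.5,0,-4.1,0,-0.3,-2,5,6.5,0,-4.1,0,-0.3,-2,10,6.5,0,-4.1,0,-0.3,-2,14,6.5,0,-4.1,0,-0.3,-2,14,6.5,0,-4.1,0,-0.3,-2,14,6.5,0,-4.1,0,-0.3,-2,14,6.5,0,-4.1,0,-0.3,-2,14,6.5,0,-4.1,0,-0.3], force=70)

```text
time: 4.42
ee_pos: [0.5831, 0.2002, 0.1964]
tcp_rot: [-89.8, -0.0, -63.7]
wrist_force: [-0.2, -0.6, -0.0]
opening: 0.0297
```

Run:
```python
from h import *
np.set_printoptions(precision=4,suppress=True)
o=sensors.get_obs();print(o['time'],o['q'],o['ee_pos'],o['tcp_rot'],o['opening'])
c=cam('wrist','w3.png');np.savez('pics/w3.npz',**c)
```

```text
4.4167 [ 18.9507  13.1624   7.4207  84.0932  -0.0008 172.6334] [0.5831 0.2002 0.1964] [-89.8364  -0.022  -63.6828] 0.02974288547517793
```

View pics/w3.png

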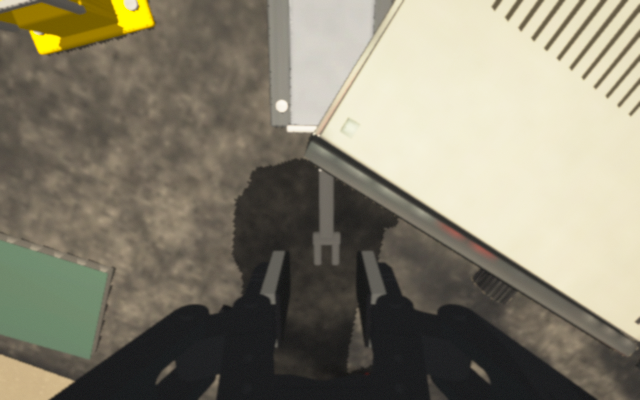

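Run:
```python
from h import *
np.set_printoptions(precision=4,suppress=True)
c=np.load('pics/w3.npz');P=cloud(c)
cv2.imwrite('pics/w3c.png',cv2.resize(c['pixels'][0:280,230:430],None,fx=2.8,fy=2.8,interpolation=cv2.INTER_CUBIC))
S=P[0:135,280:330].reshape(-1,3);S=S[np.isfinite(S[:,2])]
h=S[(S[:,2]>.072)&(S[:,2]<.080)];print(len(h),np.median(h[:,2]))
# left edge
for row in range(5,135,12):
    z=P[row,260:400,2];k=np.where((z>.072)&(z<.080))[0]
    f=np.where((z>.003)&(z<.02))[0]
    print(row, P[row,260+k[0]] if len(k) else None, P[row,260+f[0]] if len(f) else None)
for col in (292,298,304,310):
    z=P[60:170,col,2];k=np.where((z>.066)&(z<.080))[0]; print(col,60+k[-1],P[60+k[-1],col])
v=np.array([np.cos(np.radians(26.3)),np.sin(np.radians(26.3))]);n=np.array([-v[1],v[0]])
S=P[160:270,300:350].reshape(-1,3);S=S[(S[:,2]>.049)&(S[:,2]<.064)];t=S[:,:2]@v;w=S[:,:2]@n;t0=np.percentile(t,.3)
for a in np.arange(t0,t0+.08,.008):
    k=(t>=a)&(t<a+.008)
    if k.sum()>3: print((a-t0).round(3),w[k].min(),w[k].max(),(w[k].min()+w[k].max())/2,np.median(S[k,2]))
print('tip',t0*v+(w[t<t0+.02].min()+w[t<t0+.02].max())/2*n, 'tcp w',np.array([.5831,.2002])@n,'tcp s',np.array([.5831,.2002])@v-t0)
```

```text
5151 0.0758631303697623
5 [0.6805 0.2681 0.075 ] [0.6846 0.2932 0.0052]
17 [0.6757 0.266  0.0746] [0.6782 0.2905 0.0041]
29 [0.6709 0.2639 0.0738] [0.6716 0.2867 0.0055]
41 [0.6659 0.2615 0.0744] [0.6648 0.2836 0.0061]
53 [0.6608 0.2592 0.0742] [0.6579 0.2807 0.0051]
65 [0.6558 0.2561 0.0759] [0.6511 0.277  0.0053]
77 [0.6506 0.2537 0.0759] [0.6439 0.2738 0.0049]
89 [0.6453 0.2513 0.0759] [0.6364 0.2708 0.0033]
101 [0.6398 0.2488 0.0752] [0.6293 0.2667 0.0048]
113 [0.6343 0.2463 0.0749] [0.6216 0.2633 0.0047]
125 [0.628  0.245  0.0761] [0.6141 0.2592 0.0046]
292 132 [0.626  0.2411 0.0769]
298 132 [0.6274 0.2382 0.0768]
304 153 [0.6191 0.2306 0.0798]
310 161 [0.6166 0.2258 0.0796]
0.0 -0.08796638036367445 -0.07178767591005221 -0.07987702813686333 0.05394474640301769
0.008 -0.08837770616574195 -0.07121279215760416 -0.07979524916167305 0.05409700369002965
0.016 -0.0884044216193996 -0.07120153903909944 -0.07980298032924951 0.05438032077674218
0.024 -0.08360768872429301 -0.07523596923353898 -0.079421828978916 0.057582617642163894
0.032 -0.08354890438874843 -0.07527189197759449 -0.07941039818317146 0.05776239104584993
0.04 -0.08347635246961536 -0.07529500694960767 -0.07938567970961152 0.0578152914509337
0.048 -0.08399819803070982 -0.07530983698365797 -0.0796540175071839 0.057602003654942696
0.056 -0.08397796058665886 -0.07532828574321357 -0.07965312316493622 0.05775318351735512
0.064 -0.07838998639214978 -0.07534906372942522 -0.07686952506078751 0.05792958497288818
tip [0.5534 0.1845] tcp w -0.07887822800681438 tcp s 0.03353777552294279
```

View pics/w3c.png

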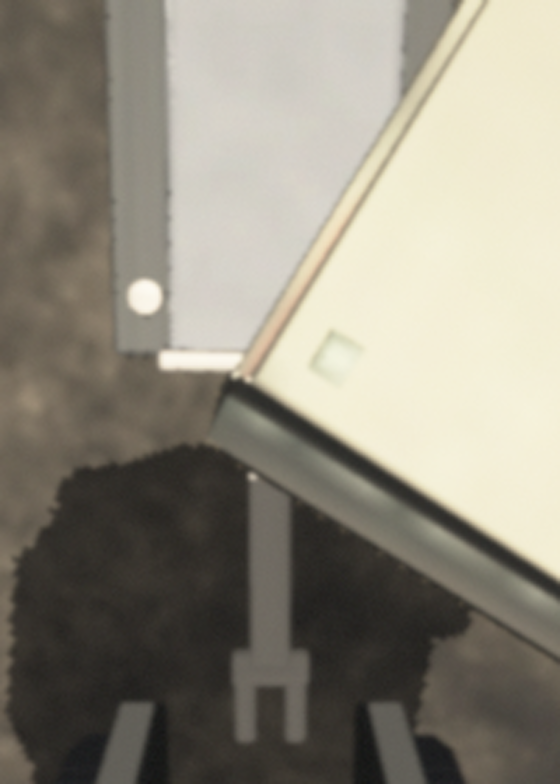

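Emit:
arm_command(rows=[0,2,0,0,0,0,-0.3,0,4,0,0,0,0,-0.3,0,6,0,0,0,0,-0.3,0,7.5,0,0,0,0,-0.3,0,8.5,0,0,0,0,-0.3,0,8.5,0,0,0,0,-0.3,0,8.5,0,0,0,0,-0.3])

```text
time: 5.05
ee_pos: [0.5829, 0.2008, 0.1103]
tcp_rot: [-89.9, -0.0, -63.6]
wrist_force: [0.6, -0.1, 0.9]
opening: 0.03
```

No contact. Closing.

Emit:
arm_command(rows=[0,0,0,0,0,0,-1,0,0,0,0,0,0,-1,0,0,0,0,0,0,-1,0,0,0,0,0,0,-1,0,0,0,0,0,0,-1,0,0,0,0,0,0,-1], force=80)

```text
time: 5.55
ee_pos: [0.583, 0.2011, 0.1099]
tcp_rot: [-89.9, -0.0, -63.6]
wrist_force: [1.0, 1.0, 5.6]
opening: 0.0073
```

Run:
```python
from h import *
c=cam('wrist','w4.png');np.savez('pics/w4.npz',**c)
```

```text
(no output)
```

View pics/w4.png

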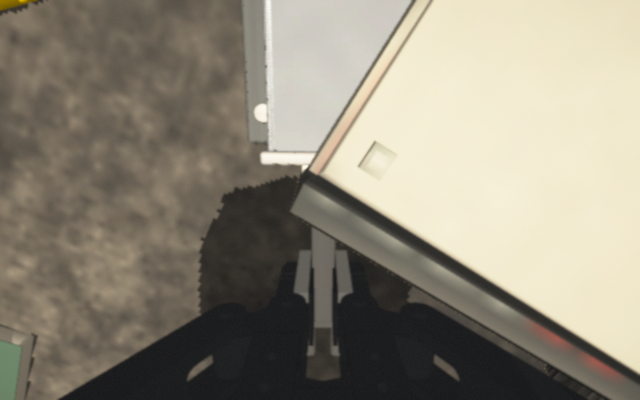

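Emit:
arm_command(rows=[0,-0.4,0,0,0,0,-1,0,-0.4,0,0,0,0,-1,0,-0.5,-1,0,0,0,-1,0,-0.5,-2.5,0,0,0,-1,0,-0.5,-4,0,0,0,-1,0,-0.5,-5.5,0,0,0,-1,0,-0.5,-7,0,0,0,-1,0,-0.5,-8,0,0,0,-1,0,-0.5,-8,0,0,0,-1])

```text
time: 6.35
ee_pos: [0.5091, 0.1645, 0.1136]
tcp_rot: [-90.1, 0.0, -63.6]
wrist_force: [0.3, -0.7, -0.5]
opening: 0.007
```

Run:
```python
from h import *
c=cam('wrist','w5.png');np.savez('pics/w5.npz',**c)
```

```text
(no output)
```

View pics/w5.png

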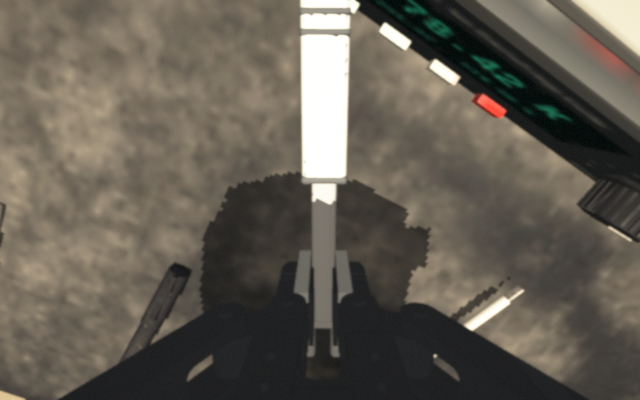

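Emit:
arm_command(rows=[0,0,-1.5,0,0,0,-1,0,0,-3,0,0,0,-1,0,0,-4.5,0,0,0,-1,0,0,-5.5,0,0,0,-1,0,-1.5,-6,0,0,0,-1,0,-4,-6,0,0,0,-1,0,-7,-6,0,0,0,-1,0,-10,-6,0,0,0,-1,0,-10,-6,0,0,0,-1,0,-10,-6,0,0,0,-1])

```text
time: 7.23
ee_pos: [0.4581, 0.1389, 0.2156]
tcp_rot: [-89.8, -0.0, -63.6]
wrist_force: [0.3, 0.6, -2.3]
opening: 0.007
```

Run:
```python
from h import *
np.set_printoptions(precision=4,suppress=True)
c=cam('wrist','w6.png');np.savez('pics/w6.npz',**c)
o=sensors.get_obs();print(o['time'],o['q'],o['ee_pos'],o['tcp_rot'])
P=cloud(c);T=o['ee_pos'];y=np.radians(o['tcp_rot'][2])
X=np.array([np.cos(y),np.sin(y),0]);Z=np.array([-np.sin(y),np.cos(y),0])
S=P.reshape(-1,3);S=S[np.isfinite(S[:,2])]-T
a=S@Z;b=S@X
m=(S[:,2]>-.08)&(abs(b)<.03)&(a>.015)&(a<.25);a=a[m];b=b[m];z=S[m,2]
for k in np.arange(.015,.2,.01):
    q=(a>=k)&(a<k+.01)
    if q.sum()>3: print(k.round(3),q.sum(),b[q].min().round(4),b[q].max().round(4),np.median(z[q]).round(4))
```

```text
7.2833 [ 16.8739  -5.7781 -10.5641  85.1615   0.0003 170.4941] [0.4575 0.1388 0.214 ] [-89.9482  -0.0084 -63.6202]
0.015 7979 -0.0292 0.0294 0.006
0.025 581 -0.0052 0.0036 -0.0517
0.035 622 -0.0051 0.0036 -0.0517
0.045 1132 -0.009 0.0074 -0.0507
0.055 1293 -0.0087 0.0072 -0.0507
0.065 1433 -0.0087 0.0074 -0.0507
0.075 1472 -0.0085 0.0074 -0.0508
0.085 1642 -0.0085 0.0076 -0.0508
0.095 1759 -0.0086 0.0077 -0.0507
0.105 12 -0.0083 0.0075 -0.052
```

View pics/w6.png

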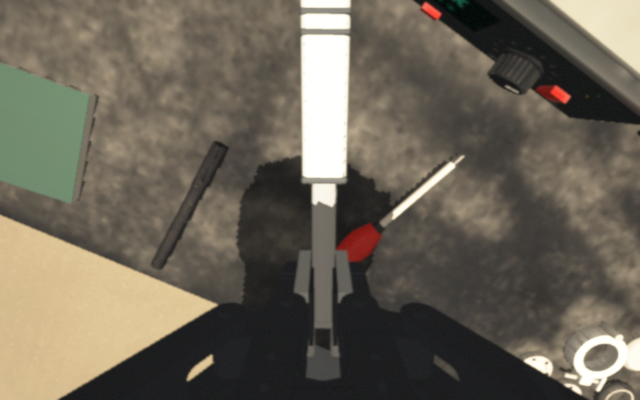

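Emit:
arm_command(rows=[4,-1,-0.3,0,-7,0,-1,8,-1,-0.6,0,-14,0,-1,12,-1,-1,0,-21,0,-1,16,-1,-1.3,0,-28,0,-1,20,-1,-1.6,0,-35,0,-1,24,-1,-2,0,-42,0,-1,28,-1,-2.3,0,-49,0,-1,32,-1,-2.6,0,-56,0,-1,36,-1,-3,0,-63,0,-1,38.6,-1,-3,0,-70,0,-1,38.6,-1,-3,0,-71,0,-1,38.6,-1,-3,0,-71,0,-1])

```text
time: 8.28
ee_pos: [0.6015, -0.2225, 0.2204]
tcp_rot: [-89.9, 0.2, 7.4]
wrist_force: [0.2, 0.2, -1.0]
opening: 0.0074
```

Emit:
arm_command(rows=[0,0,0,0,0,0,-1,0,0,0,0,0,0,-1,0,0,0,0,0,0,-1])

```text
time: 8.53
ee_pos: [0.6014, -0.2194, 0.224]
tcp_rot: [-90.0, -0.0, 7.4]
wrist_force: [-0.2, -0.4, -0.7]
opening: 0.0072
```

```bash
cat > rel.py <<'E'
from h import *
import sys
np.set_printoptions(precision=4,suppress=True)
c=cam('wrist',sys.argv[1]+'.png');np.savez('pics/'+sys.argv[1]+'.npz',**c)
o=sensors.get_obs();print(o['time'],o['q'],o['ee_pos'],o['tcp_rot'],o['opening'],o['wrist_force'])
P=cloud(c);T=o['ee_pos'];y=np.radians(o['tcp_rot'][2])
X=np.array([np.cos(y),np.sin(y),0]);Z=np.array([-np.sin(y),np.cos(y),0])
S=P.reshape(-1,3);S=S[np.isfinite(S[:,2])]-T
a=S@Z;b=S@X
m=(S[:,2]>-.09)&(S[:,2]<-.02)&(abs(b)<.03)&(a>.02)&(a<.25);a=a[m];b=b[m];z=S[m,2]
for k in np.arange(.02,.2,.01):
    q=(a>=k)&(a<k+.01)
    if q.sum()>3: print(k.round(3),q.sum(),b[q].min().round(4),b[q].max().round(4),np.median(z[q]).round(4))
E
python3 rel.py w7
```

```text
8.5833 [-20.0496  16.6485  14.6998  88.0278   0.002   62.5726] [ 0.6014 -0.2195  0.2242] [-90.0091  -0.0218   7.3778] 0.007215086772392146 [-0.4244  0.1228 -1.3646]
0.02 554 -0.0044 0.0041 -0.0537
0.03 605 -0.0044 0.0043 -0.0537
0.04 831 -0.0082 0.0081 -0.0531
0.05 1242 -0.0078 0.0081 -0.0528
0.06 1342 -0.0079 0.0081 -0.0529
0.07 1448 -0.0078 0.0081 -0.0529
0.08 1547 -0.0076 0.0082 -0.053
0.09 1687 -0.0079 0.0084 -0.0529
0.1 954 -0.0078 0.0084 -0.053
```

View pics/w7.png

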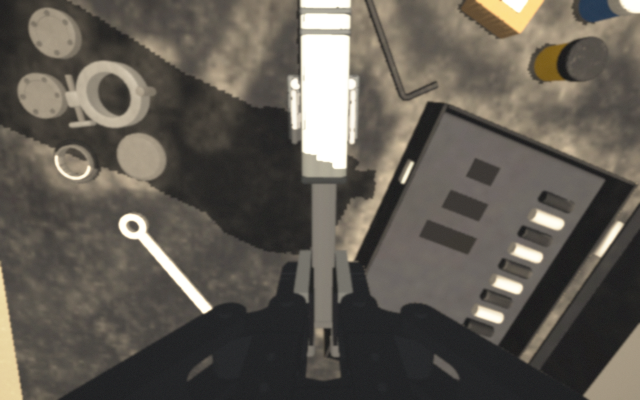

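Run:
```python
from h import *
np.set_printoptions(precision=4,suppress=True)
c=np.load('pics/w7.npz');P=cloud(c)
for uv in [(440,105),(405,170),(375,255),(480,170),(620,190),(295,110),(353,110)]: print(uv,P[uv[1],uv[0]])
```

```text
(440, 105) [ 0.6741 -0.1407  0.0386]
(405, 170) [ 0.659  -0.1896  0.0385]
(375, 255) [ 0.6476 -0.2584  0.0441]
(480, 170) [ 0.7222 -0.185   0.022 ]
(620, 190) [ 0.8247 -0.1841  0.037 ]
(295, 110) [nan nan nan]
(353, 110) [ 0.6074 -0.1491  0.1117]
```

Emit:
arm_command(rows=[0,2,0,0,0,0,-1,0,4,0,0,0,0,-1,0,5,0,0,0,0,-1,0,5.5,0,0,0,0,-1,0,5.5,0,0,0,0,-1], force=120)

```text
time: 9.0
ee_pos: [0.6012, -0.22, 0.1682]
tcp_rot: [-90.0, 0.1, 7.4]
wrist_force: [-0.2, 0.1, -1.4]
opening: 0.0061
```

```bash
python3 rel.py w8
```

```text
9.05 [-20.1119  16.8471   8.8874  82.0401   0.0014  62.5024] [ 0.6015 -0.2203  0.1693] [-89.9988  -0.0007   7.3856] 0.005543671270553318 [ 0.1685 -0.425   0.3252]
0.02 551 -0.0048 0.0038 -0.0547
0.03 604 -0.0047 0.004 -0.0546
0.04 816 -0.0085 0.0078 -0.0542
0.05 1954 -0.0166 0.016 -0.0544
0.06 2596 -0.0165 0.016 -0.0553
0.07 2621 -0.0165 0.0161 -0.0548
0.08 1528 -0.008 0.0079 -0.0539
0.09 1686 -0.0082 0.0082 -0.0539
0.1 1005 -0.0082 0.0081 -0.0539
```

View pics/w8.png

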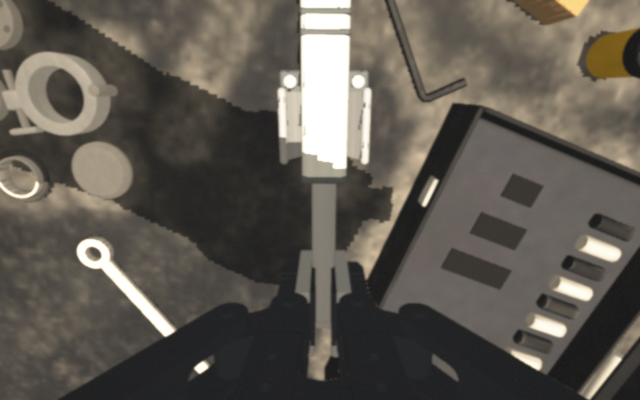

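Emit:
arm_command(rows=[0,0.5,0,0,0,0,-1,0,1,0,0,0,0,-1,0,1.4,0,0,0,0,-1,0,1.8,0,0,0,0,-1,0,2.1,0,0,0,0,-1,0,2.4,0,0,0,0,-1,0,2.4,0,0,0,0,-1])

```text
time: 9.63
ee_pos: [0.6014, -0.2206, 0.1442]
tcp_rot: [-90.0, 0.0, 7.4]
wrist_force: [-0.8, -0.6, -0.5]
opening: 0.0061
```

```bash
python3 rel.py w9
```

```text
9.6833 [-20.1431  17.1986   6.5847  79.4155  -0.0021  62.483 ] [ 0.6014 -0.2206  0.1445] [-89.9883   0.027    7.3739] 0.005782166256912865 [-0.199  -1.3311 -1.3339]
0.02 556 -0.0044 0.0041 -0.0538
0.03 594 -0.0044 0.0043 -0.0538
0.04 843 -0.0082 0.0081 -0.0531
0.05 2492 -0.0169 0.0176 -0.0457
0.06 3761 -0.017 0.0175 -0.0421
0.07 3818 -0.017 0.0174 -0.0424
0.08 1542 -0.0079 0.0082 -0.0528
0.09 1720 -0.008 0.0084 -0.0528
0.1 925 -0.0078 0.0083 -0.0527
```

View pics/w9.png

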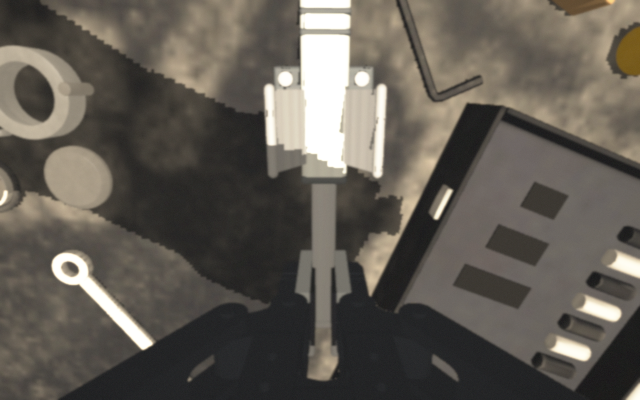

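Emit:
arm_command(rows=[0,0.15,0,0,0,0,-1,0,0.3,0,0,0,0,-1,0,0.3,0,0,0,0,-1])

```text
time: 9.93
ee_pos: [0.6017, -0.2207, 0.1429]
tcp_rot: [-90.0, -0.1, 7.4]
wrist_force: [-2.4, -0.7, 7.8]
opening: 0.006
```

```bash
python3 rel.py w10 | sed -n '1p;5,8p'
python3 - <<'E'
from h import *
c=np.load('pics/w10.npz')
cv2.imwrite('pics/w10c.png',cv2.resize(c['pixels'][0:200,240:420],None,fx=3,fy=3,interpolation=cv2.INTER_CUBIC))
P=cloud(c);y=np.radians(7.4);X=np.array([np.cos(y),np.sin(y)])
C=np.array([.593,-.154])
for row in range(85,175,15):
    print(row,[((P[row,u,:2]-C)@X*1000).round(1).tolist().__str__()+'/'+str((P[row,u,2]*1000).round(0)) for u in range(262,392,8)])
E
```

```text
9.9833 [-20.1435  17.1715   6.3911  79.1485   0.0107  62.477 ] [ 0.6017 -0.2207  0.1431] [-90.0233  -0.068    7.3795] 0.0060302485446943055 [-4.0405 -0.4256  6.9424]
0.05 2500 -0.017 0.0173 -0.0442
0.06 3820 -0.017 0.0173 -0.0406
0.07 3900 -0.017 0.0173 -0.041
0.08 1620 -0.0158 0.0162 -0.0509
85 ['-35.2/-1.0', '-14.6/112.0', '-24.8/8.0', '-20.1/10.0', '-15.9/9.0', '-6.9/92.0', '-4.3/92.0', '-1.7/92.0', '0.9/92.0', '3.5/92.0', '6.2/92.0', '15.1/8.0', '19.3/11.0', '24.0/8.0', '29.5/1.0', '16.3/110.0', '38.7/0.0']
100 ['-35.3/0.0', '-14.6/113.0', '-12.9/109.0', '-11.0/105.0', '-8.9/101.0', '-6.7/99.0', '-4.3/93.0', '-1.7/92.0', '0.9/93.0', '3.5/93.0', '6.2/92.0', '8.3/99.0', '10.5/102.0', '12.5/106.0', '14.3/110.0', '16.1/113.0', '39.1/1.0']
115 ['-35.8/0.0', '-14.9/113.0', '-13.2/108.0', '-11.2/105.0', '-9.0/102.0', '-6.8/97.0', '-4.4/91.0', '-1.8/91.0', '0.9/92.0', '3.6/92.0', '6.4/91.0', '8.4/99.0', '10.5/104.0', '12.6/107.0', '14.2/111.0', '16.5/111.0', '39.8/-0.0']
130 ['-36.4/-1.0', '-15.1/112.0', '-13.2/109.0', '-11.3/105.0', '-9.1/102.0', '-6.9/98.0', '-4.5/90.0', '-1.8/93.0', '0.9/92.0', '3.7/92.0', '6.4/92.0', '8.4/101.0', '10.5/105.0', '12.7/107.0', '14.4/111.0', '16.5/113.0', '40.4/-1.0']
145 ['-36.8/0.0', '-15.2/113.0', '-13.4/109.0', '-11.5/105.0', '-9.2/103.0', '-6.9/98.0', '-4.5/92.0', '-1.8/91.0', '1.0/92.0', '3.7/92.0', '6.2/97.0', '8.5/101.0', '10.7/104.0', '12.8/107.0', '14.6/111.0', '16.9/111.0', '40.9/-1.0']
160 ['-37.1/1.0', '-15.5/112.0', '-13.5/110.0', '-11.6/105.0', '-9.4/102.0', '-7.1/97.0', '-4.6/93.0', '-1.8/92.0', '1.0/91.0', '3.8/92.0', '6.2/98.0', '8.6/102.0', '10.9/104.0', '13.0/107.0', '14.7/112.0', '17.2/111.0', '41.3/-0.0']
```

View pics/w10c.png

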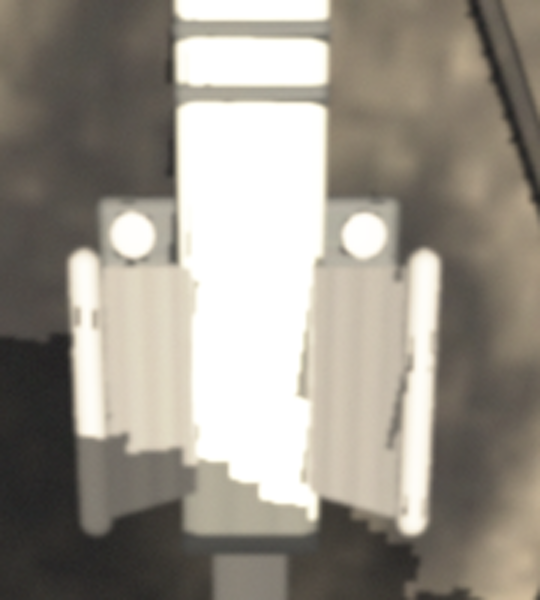

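Emit:
arm_command(rows=[0,-0.2,0,0,0,0,-1,0,-0.2,0,0,0,0,0,0,-0.2,0,0,0,0,0,0,-0.2,0,0,0,0,0,0,-0.2,0,0,0,0,0,0,-0.2,0,0,0,0,0])

```text
time: 10.48
ee_pos: [0.6015, -0.2206, 0.1437]
tcp_rot: [-90.0, 0.0, 7.4]
wrist_force: [0.1, 0.8, -0.1]
opening: 0.0425
```

Emit:
arm_command(rows=[0,-1,0,0,0,0,0,0,-3,0,0,0,0,0,0,-6,0,0,0,0,0,0,-9,0,0,0,0,0,0,-10,0,0,0,0,0,0,-10,4,0,0,0,0,0,-10,8,0,0,0,0,0,-10,8,0,0,0,0,0,-10,8,0,0,0,0])

```text
time: 11.23
ee_pos: [0.5912, -0.1396, 0.2448]
tcp_rot: [-90.0, -0.0, 7.5]
wrist_force: [-0.1, -0.1, -0.2]
opening: 0.0427
```

Run:
```python
from h import *
np.set_printoptions(precision=4,suppress=True)
o=sensors.get_obs();print(o['time'],o['ee_pos'],o['tcp_rot'],o['opening'])
c=cam('wrist','w11.png');np.savez('pics/w11.npz',**c)
P=cloud(c).reshape(-1,3);P=P[np.isfinite(P[:,2])]
C=np.array([.593,-.154,0]);y=np.radians(7.4);X=np.array([np.cos(y),np.sin(y),0]);Y=np.array([-X[1],X[0],0])
b=(P-C)@X;a=(P-C)@Y
m=(P[:,2]>.074)&(P[:,2]<.096)&(abs(b)<.02)&(a>-.13)&(a<.13)
a=a[m];b=b[m];z=P[m,2];print(a.min(),a.max())
for k in np.arange(-.12,.12,.01):
    q=(a>=k)&(a<k+.01)
    if q.sum()>3: print(k.round(3),q.sum(),b[q].min().round(4),b[q].max().round(4),np.median(z[q]).round(4))
```

```text
11.2333 [ 0.5912 -0.1396  0.2448] [-90.0169  -0.0487   7.5296] 0.04270232476634271
-0.10000512467631185 0.09905392636585955
-0.1 133 -0.0089 0.0077 0.0868
-0.09 184 -0.0095 0.0083 0.0871
-0.08 184 -0.0095 0.0083 0.0903
-0.07 142 -0.0047 0.0035 0.0907
-0.06 139 -0.0047 0.0034 0.0907
-0.05 142 -0.0047 0.0034 0.0908
-0.04 151 -0.0046 0.004 0.0907
-0.03 152 -0.0081 0.0046 0.0908
-0.02 267 -0.0088 0.0074 0.0918
-0.01 244 -0.0066 0.0057 0.0918
-0.0 257 -0.0105 0.0057 0.0917
0.01 382 -0.0106 0.0095 0.0916
0.02 345 -0.0085 0.0077 0.0917
0.03 367 -0.0084 0.0075 0.0917
0.04 377 -0.0083 0.0074 0.0917
0.05 388 -0.0082 0.0073 0.0917
0.06 404 -0.0082 0.0077 0.0918
0.07 410 -0.0086 0.0077 0.0919
0.08 443 -0.0085 0.0075 0.0917
0.09 408 -0.0079 0.0074 0.0917
```

View pics/w11.png

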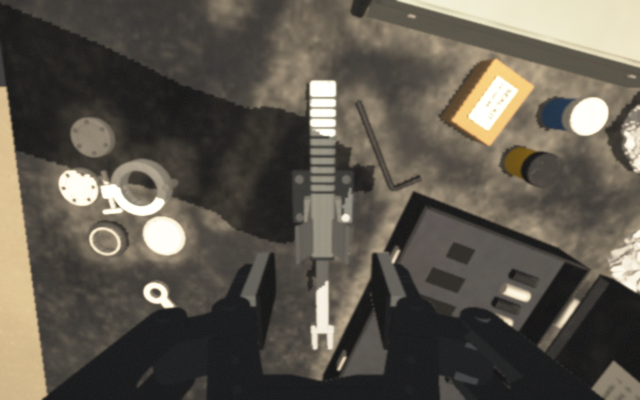

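Emit:
arm_command(rows=[0,0,3,0,0,0,0,0,1.5,5.2,0,0,0,0,0,4,5.2,0,0,0,0,0,6.5,5.2,0,0,0,0,0,8.5,5.2,0,0,0,0,0,10.3,5.2,0,0,0,0,0,10.3,5.2,0,0,0,0,0,10.3,5.2,0,0,0,0])

```text
time: 11.95
ee_pos: [0.5843, -0.0905, 0.1404]
tcp_rot: [-90.0, 0.1, 7.3]
wrist_force: [0.0, -0.3, 0.6]
opening: 0.0428
```

Emit:
arm_command(rows=[0,0,0,0,0,0,-1,0,0,0,0,0,0,-1,0,0,0,0,0,0,-1,0,0,0,0,0,0,-1,0,0,0,0,0,0,-1,0,0,0,0,0,0,-1], force=120)

```text
time: 12.45
ee_pos: [0.5852, -0.09, 0.1421]
tcp_rot: [-90.1, -0.1, 7.4]
wrist_force: [-0.1, -1.3, 6.7]
opening: 0.0136
```

Run:
```python
from h import *
np.set_printoptions(precision=4,suppress=True)
o=sensors.get_obs();print(o['time'],o['q'],o['ee_pos'],o['tcp_rot'],o['opening'],o['wrist_force'])
c=cam('wrist','w12.png');cam('side','d12.png')
```

```text
12.45 [-8.7302 10.4954 -1.697  77.6772 -0.0393 73.899 ] [ 0.5852 -0.09    0.1421] [-90.0739  -0.1145   7.3708] 0.013575108900995747 [-0.1099 -1.3239  6.6731]
```

View pics/w12.png

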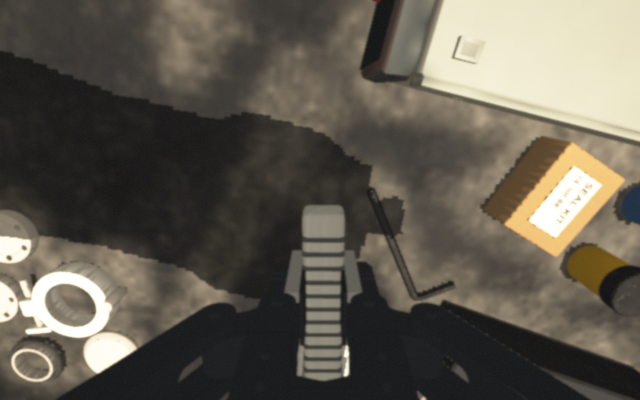

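Emit:
arm_command(rows=[0,-0.5,0,0,0,0,-1,0,-1,0,0,0,0,-1,0,-1.5,0,0,0,0,-1,0,-2,0,0,0,0,-1,0,-2.5,0,0,0,0,-1,0,-4,0,0,0,0,-1,0,-6,0,0,0,0,-1,0,-8,0,0,0,0,-1,0,-9,0,0,0,0,-1,0,-9,0,0,0,0,-1])

```text
time: 13.38
ee_pos: [0.5854, -0.0898, 0.2338]
tcp_rot: [-90.1, -0.2, 7.4]
wrist_force: [0.0, 0.3, -0.9]
opening: 0.0136
```

```bash
python3 rel.py w13;python3 - <<'E'
from h import *
c=cam('side','d13.png');np.savez('pics/d13.npz',**c)
cv2.imwrite('pics/d13c.png',cv2.resize(c['pixels'][150:320,240:420],None,fx=3.5,fy=3.5,interpolation=cv2.INTER_CUBIC))
E
```

```text
13.4333 [-8.7209  9.7715  7.3984 87.5045  0.0012 73.8994] [ 0.5851 -0.0897  0.2319] [-90.0328  -0.1179   7.3798] 0.013342553975896879 [ 0.8149  0.0479 -1.3303]
0.02 1027 -0.0079 0.0085 -0.0493
0.03 898 -0.0076 0.0082 -0.0504
```

View pics/d13c.png

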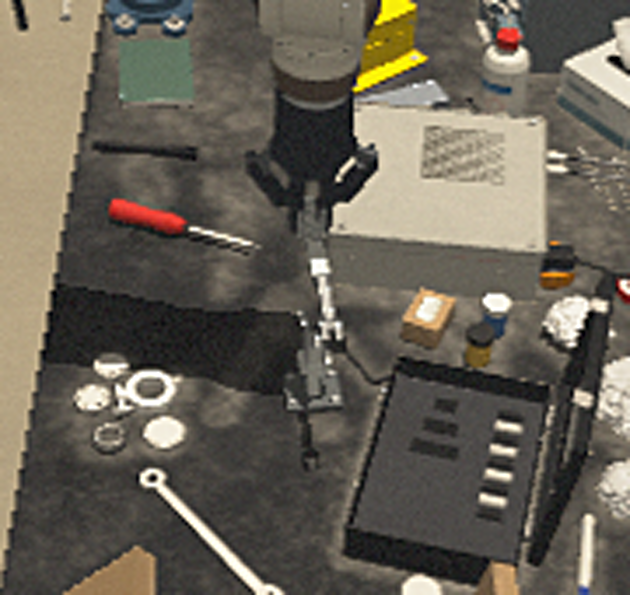

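View pics/w13.png

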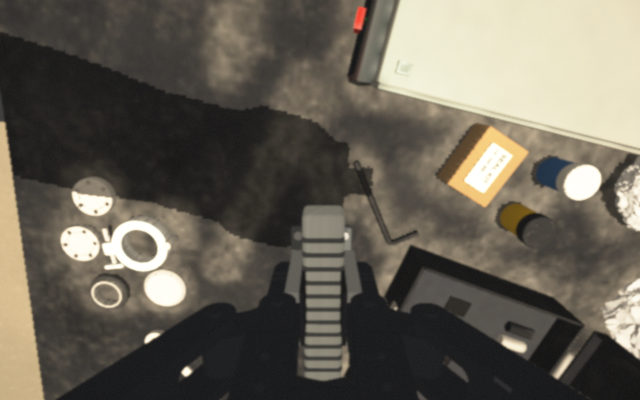

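```bash
cat > tilt.py <<'E'
from h import *
import sys
np.set_printoptions(precision=4,suppress=True)
def fit(fn,T,yaw,sgn=1,hz=-.2):
    y=np.radians(yaw);X=np.array([np.cos(y),np.sin(y),0]);Z=np.array([-np.sin(y),np.cos(y),0])
    c=np.load('pics/'+fn);P=cloud(c).reshape(-1,3);P=P[np.isfinite(P[:,2])]-np.array(T)
    a=P@Z;b=P@X
    m=(abs(b)<.0075)&(a>-.2)&(a<.05)&(P[:,2]>hz)&(P[:,2]<-.03)&((a<-.02)|(a>.012))
    a=a[m];b=b[m];z=P[m,2]
    for k in np.arange(-.2,.05,.008):
        q=(a>=k)&(a<k+.008)
        if q.sum()>1: print(k.round(3),q.sum(),b[q].mean().round(4),np.percentile(z[q],[10,50,90]))
E
python3 - <<'E'
from tilt import *
T=[.5851,-.0897,.2319]
fit('w13.npz',T,7.38);print();fit('d13.npz',T,7.38,hz=-.1)
E
```

```text
-0.048 40 -0.0005 [-0.0503 -0.0499 -0.0493]
-0.04 515 0.0 [-0.0501 -0.0494 -0.0488]
-0.032 546 -0.0 [-0.05   -0.0493 -0.0487]
-0.024 279 0.0 [-0.05   -0.0493 -0.0486]
0.008 422 -0.0003 [-0.05   -0.0491 -0.0436]
0.016 736 -0.0001 [-0.05   -0.0493 -0.0485]
0.024 810 0.0001 [-0.05   -0.0492 -0.0485]
0.032 653 0.0001 [-0.0595 -0.0516 -0.0491]

-0.168 4 -0.0005 [-0.0595 -0.0594 -0.0548]
-0.16 3 0.002 [-0.0587 -0.0558 -0.054 ]
-0.152 9 -0.0021 [-0.0601 -0.0562 -0.0538]
-0.144 4 -0.0038 [-0.0566 -0.0543 -0.0514]
-0.136 5 -0.0036 [-0.0548 -0.0537 -0.0498]
-0.128 3 -0.0017 [-0.0534 -0.0527 -0.0523]
-0.12 5 -0.0039 [-0.0612 -0.0552 -0.0533]
-0.112 7 -0.0038 [-0.0534 -0.0508 -0.0497]
-0.104 3 -0.0027 [-0.0521 -0.0513 -0.0504]
-0.096 4 -0.0033 [-0.0529 -0.0515 -0.0503]
-0.088 10 -0.0014 [-0.0583 -0.0521 -0.0505]
-0.08 5 -0.0008 [-0.0529 -0.0509 -0.05  ]
-0.072 6 -0.0025 [-0.0538 -0.0503 -0.0486]
-0.064 4 0.0004 [-0.0534 -0.0525 -0.0508]
-0.056 7 -0.0019 [-0.0557 -0.0519 -0.0502]
-0.048 6 -0.0019 [-0.0535 -0.0508 -0.0483]
-0.04 6 -0.0024 [-0.0537 -0.0506 -0.0487]
-0.032 4 0.0002 [-0.0527 -0.0516 -0.0505]
-0.024 5 -0.0012 [-0.0521 -0.0506 -0.0493]
0.008 4 -0.0015 [-0.052  -0.0516 -0.0465]
0.024 5 0.0005 [-0.0588 -0.0538 -0.0528]
```

Emit:
arm_command(rows=[-0.8,-1,2,0,-7,0,-1,-1.6,-1,4,0,-14,0,-1,-2.4,-1,6,0,-21,0,-1,-3.2,-1,8,0,-28,0,-1,-4,-1,10,0,-35,0,-1,-4.8,-1,12,0,-42,0,-1,-5.6,-1,14,0,-49,0,-1,-6.4,-1,16,0,-56,0,-1,-7.2,-1,18,0,-63,0,-1,-8,-1,20.5,0,-70,0,-1,-8.8,-1,23,0,-77,0,-1,-9.5,-1,24.6,0,-84,0,-1])

```text
time: 14.48
ee_pos: [0.4575, 0.1435, 0.2393]
tcp_rot: [-89.9, 0.0, 91.8]
wrist_force: [0.3, -0.1, -0.8]
opening: 0.0135
```

Emit:
arm_command(rows=[0,0,0,0,-7,0,-1,0,0,0,0,-14,0,-1,0,0,0,0,-20,0,-1,0,0,0,0,-23.6,0,-1,0,0,0,0,-23.6,0,-1,0,0,0,0,-23.6,0,-1])

```text
time: 14.98
ee_pos: [0.4585, 0.142, 0.2397]
tcp_rot: [-89.9, -0.0, 114.8]
wrist_force: [0.3, 0.6, -0.6]
opening: 0.0137
```

Run:
```python
from h import *
np.set_printoptions(precision=4,suppress=True)
o=sensors.get_obs();print(o['time'],o['q'],o['ee_pos'],o['tcp_rot'],o['opening'])
v=np.array([np.cos(np.radians(25)),np.sin(np.radians(25))]);n=np.array([-v[1],v[0]])
print('t',o['ee_pos'][:2]@v,'w',o['ee_pos'][:2]@n)
c=cam('scene','s14.png');np.savez('pics/s14.npz',**c)
P=cloud(c).reshape(-1,3);P=P[np.isfinite(P[:,2])]
t=P[:,:2]@v;w=P[:,:2]@n+.0657;z=P[:,2]
m=(t>.5)&(t<.66)&(abs(w)<.03)&(z>.13)&(z<.2)
for k in np.arange(.5,.66,.01):
    q=m&(t>=k)&(t<k+.01)
    if q.sum(): print(k.round(3),q.sum(),w[q].min().round(4),w[q].max().round(4),z[q].min(),z[q].max())
cv2.imwrite('pics/s14c.png',cv2.resize(c['pixels'][130:300,200:400],None,fx=4,fy=3.5,interpolation=cv2.INTER_CUBIC))
```

```text
14.9833 [17.2089 -5.3485 -7.3294 88.1202 -0.0037 -7.6405] [0.4585 0.142  0.2397] [-89.8993  -0.0097 114.8494] 0.01370990831383227
t 0.47551714045344784 w -0.06507668476475419
0.5 22 -0.0005 0.0148 0.1766454666185257 0.19004251279772844
0.51 21 -0.0018 0.0123 0.17557681455165636 0.19009830896582508
0.52 18 -0.0035 0.0129 0.17821421880322225 0.1896628793257396
0.53 21 -0.0023 0.0122 0.17730315195134566 0.19110801404818123
0.54 21 0.0005 0.0143 0.1748830331063364 0.18901119366336222
0.55 18 -0.0067 0.0139 0.17832644439185558 0.18972482632035464
0.56 14 -0.0008 0.0102 0.17752424572030007 0.18952352189452393
0.57 15 -0.0033 0.0079 0.177513980963589 0.18839100805467618
0.58 17 -0.002 0.0114 0.17773155070272117 0.18863100417865558
0.59 16 0.0018 0.0099 0.17561700520881152 0.1894737883160602
0.6 12 0.0033 0.011 0.1773583263616912 0.18839197551144954
0.61 17 -0.0058 0.0123 0.17678539119524656 0.18877691726594664
0.62 8 -0.0013 0.0123 0.18062381211477851 0.18502448692613543
0.63 11 -0.006 0.0105 0.18012712434765366 0.18526250910604553
0.64 3 -0.005 0.012 0.18139188629019165 0.18369986319787118
```

View pics/s14c.png

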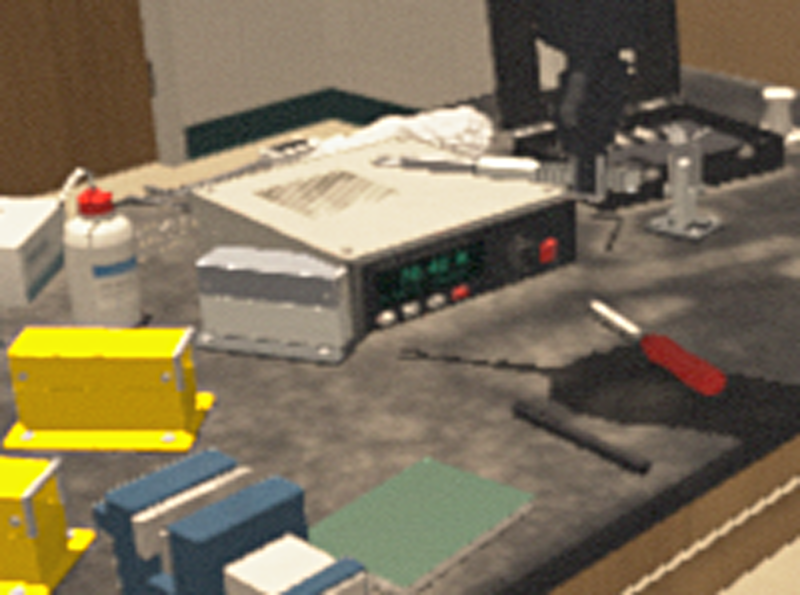

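Emit:
arm_command(rows=[0,3,0,0,0,0,-1,0,6,0,0,0,0,-1,0,9,0,0,0,0,-1,0,11.5,0,0,0,0,-1,0,12.7,0,0,0,0,-1,0,12.7,0,0,0,0,-1,0,12.7,0,0,0,0,-1])

```text
time: 15.62
ee_pos: [0.4588, 0.142, 0.1143]
tcp_rot: [-90.0, -0.0, 114.9]
wrist_force: [0.7, 0.3, -0.7]
opening: 0.0138
```

Run:
```python
from h import *
np.set_printoptions(precision=4,suppress=True)
o=sensors.get_obs();print(o['time'],o['ee_pos'],o['tcp_rot'],o['opening'])
v=np.array([np.cos(np.radians(25)),np.sin(np.radians(25))]);n=np.array([-v[1],v[0]])
print('t',o['ee_pos'][:2]@v,'w',o['ee_pos'][:2]@n)
c=cam('scene','s15.png');np.savez('pics/s15.npz',**c)
P=cloud(c).reshape(-1,3);P=P[np.isfinite(P[:,2])]
t=P[:,:2]@v;w=P[:,:2]@n+.0657;z=P[:,2]
m=(t>.5)&(t<.80)&(abs(w)<.024)&(z>.03)&(z<.08)
for k in np.arange(.5,.80,.01):
    q=m&(t>=k)&(t<k+.01)
    if q.sum(): print(k.round(3),q.sum(),w[q].min().round(4),w[q].max().round(4),z[q].min(),z[q].max())
cv2.imwrite('pics/s15c.png',cv2.resize(c['pixels'][130:300,200:400],None,fx=4,fy=3.5,interpolation=cv2.INTER_CUBIC))
```

```text
15.6167 [0.4588 0.142  0.1143] [-89.9758  -0.0039 114.9234] 0.01379562273704836
t 0.4758565448172104 w -0.06516388701034866
0.5 21 -0.0038 0.0147 0.052750115813946286 0.06491189748375392
0.51 17 -0.0031 0.0124 0.04991178901879023 0.06517695452481154
0.52 21 -0.0021 0.0136 0.050209190639373236 0.06577008728198741
0.53 20 -0.0045 0.0134 0.050486988379683684 0.06562244978219278
0.54 19 -0.0035 0.012 0.04994897052334779 0.0646365696251161
0.55 19 -0.0028 0.0128 0.05161936384216026 0.06530535964838824
0.56 14 -0.003 0.0129 0.05297410622885157 0.06518167085960902
0.57 16 -0.0025 0.0115 0.05050064343966287 0.06402316984210632
0.58 13 0.0019 0.0109 0.0519243255842754 0.06610438365543825
0.59 15 -0.0001 0.0104 0.051807366045983794 0.06356559064826461
0.6 14 -0.0017 0.0091 0.051572681630556505 0.06321984141556336
0.61 13 0.0028 0.0079 0.051634070657126 0.0637992431429878
0.62 14 -0.0219 0.0128 0.030697344685688965 0.0631126322832044
0.63 47 -0.024 0.015 0.03087387589085422 0.0799836535599866
0.64 69 -0.0213 0.0109 0.030650401191502086 0.07986284741540373
0.65 62 -0.0021 0.0163 0.03092747467523
[... 199 characters left out ...]
9468415648
0.69 46 -0.0056 0.0236 0.0304649813267327 0.07943022911783315
0.7 48 -0.0134 0.0238 0.03221366115818691 0.07854915039648758
0.71 55 -0.0161 0.024 0.030367644793225623 0.07917093876603343
0.72 50 -0.0239 0.024 0.03239842545152316 0.07857315168297396
0.73 54 -0.0191 0.024 0.030750431442658432 0.07858721981373906
0.74 46 -0.0152 0.024 0.030485090144549587 0.0790104160953724
0.75 48 -0.0215 0.024 0.03088610769034994 0.07873453345896653
0.76 50 -0.0152 0.0239 0.030074704557636833 0.0792229563122624
0.77 47 -0.0162 0.0238 0.030038995456346806 0.07903215755420323
0.78 36 -0.0156 0.0239 0.032219473615662575 0.07775676713442481
0.79 1 -0.0053 -0.0053 0.07504304958228403 0.07504304958228403
```

View pics/s15c.png

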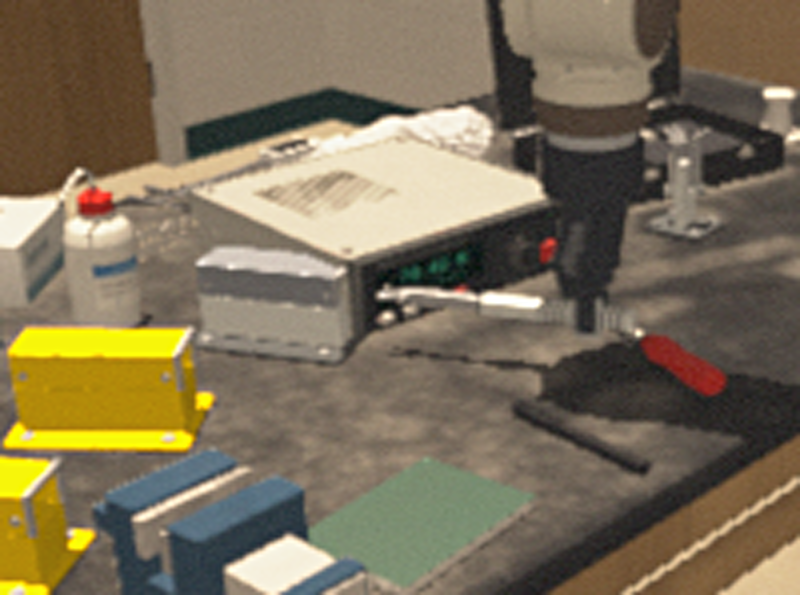

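Run:
```python
from h import *
v=np.array([np.cos(np.radians(25)),np.sin(np.radians(25))]);n=np.array([-v[1],v[0]])
for f in ('scene0','s15'):
    P=cloud(np.load(f'pics/{f}.npz')).reshape(-1,3);P=P[np.isfinite(P[:,2])]
    t=P[:,:2]@v;w=P[:,:2]@n+.0657;z=P[:,2]
    for lo,hi in ((.605,.62),(.595,.61)):
        q=(t>lo)&(t<hi)&(abs(w)<.02)&(z>.045)&(z<.07);print(f,lo,np.percentile(w[q],[10,50,90]),z[q].max(),t[q].min())
    for lo in np.arange(.67,.79,.02):
        q=(t>lo)&(t<lo+.02)&(w>.01)&(w<.035)&(z>.03)&(z<.07);print(f,'hood',lo.round(2),np.median(w[q]))
```

```text
scene0 0.605 [0.00195358 0.0046388  0.0076138 ] 0.06005296523314585 0.6051399120463941
scene0 0.595 [-0.00079984  0.0031999   0.00999032] 0.06030292060471043 0.5958593292568116
scene0 hood 0.67 0.021776468190709608
scene0 hood 0.69 0.02191273897799248
scene0 hood 0.71 0.021666837835966082
scene0 hood 0.73 0.021987509628893967
scene0 hood 0.75 0.02270014961600289
scene0 hood 0.77 0.022494385115951213
s15 0.605 [0.00295633 0.0062327  0.00852748] 0.0637992431429878 0.6062681905335343
s15 0.595 [-1.56750732e-07  5.87330312e-03  8.80284895e-03] 0.06330730120005879 0.5953767188793655
s15 hood 0.67 0.021794115811199437
s15 hood 0.69 0.02199073781943827
s15 hood 0.71 0.022012109438281798
s15 hood 0.73 0.021595039759020974
s15 hood 0.75 0.02229620631297552
s15 hood 0.77 0.02283197088511362
```

Emit:
arm_command(rows=[0,0,-2,0,0,0,-1,0,0,-4,0,0,0,-1,0,0,-5.5,0,0,0,-1,0,0,-7,0,0,0,-1,0,0,-8.5,0,0,0,-1,0,0,-10,0,0,0,-1,0,0,-10,0,0,0,-1])

```text
time: 16.25
ee_pos: [0.5521, 0.1854, 0.1158]
tcp_rot: [-90.2, 0.0, 115.0]
wrist_force: [-1.0, 0.0, -1.3]
opening: 0.0133
```

Run:
```python
from h import *
np.set_printoptions(precision=4,suppress=True)
c=cam('scene','s16.png')
cv2.imwrite('pics/s16c.png',cv2.resize(c['pixels'][170:260,220:360],None,fx=5,fy=5,interpolation=cv2.INTER_CUBIC))
```

```text
(no output)
```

View pics/s16c.png

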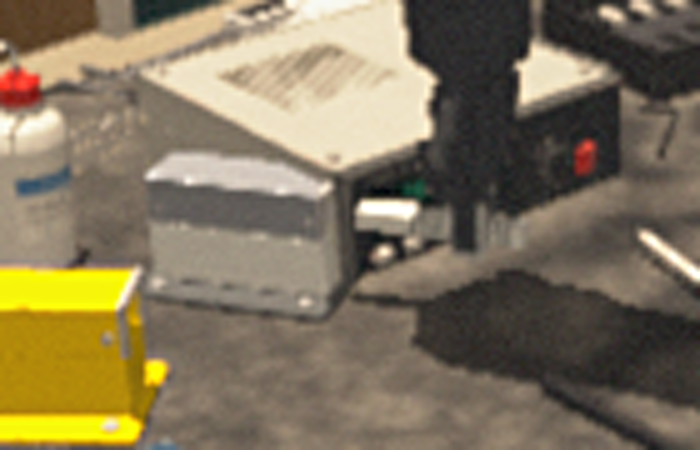

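Emit:
arm_command(rows=[0,0,-1,0,0,0,-1,0,0,-2,0,0,0,-1,0,0,-2.8,0,0,0,-1,0,0,-3.5,0,0,0,-1,0,0,-3.5,0,0,0,-1])

```text
time: 16.72
ee_pos: [0.582, 0.1994, 0.1144]
tcp_rot: [-90.1, 0.0, 115.0]
wrist_force: [0.2, 0.5, -1.0]
opening: 0.0132
```

Emit:
arm_command(rows=[0,0,-0.2,0,0,0,-1,0,0,-0.4,0,0,0,-1,0,0,-0.4,0,0,0,-1])

```text
time: 16.97
ee_pos: [0.5848, 0.2008, 0.114]
tcp_rot: [-90.0, -0.0, 115.0]
wrist_force: [-0.2, 1.1, -0.5]
opening: 0.0134
```

Run:
```python
from h import *
np.set_printoptions(precision=4,suppress=True)
o=sensors.get_obs();print(o['time'],o['ee_pos'],o['tcp_rot'],o['opening'],o['wrist_force'])
v=np.array([np.cos(np.radians(25)),np.sin(np.radians(25))]);n=np.array([-v[1],v[0]])
print('t',o['ee_pos'][:2]@v,'w',o['ee_pos'][:2]@n)
c=cam('scene','s17.png')
cv2.imwrite('pics/s17c.png',cv2.resize(c['pixels'][170:260,220:360],None,fx=5,fy=5,interpolation=cv2.INTER_CUBIC))
```

```text
16.9667 [0.5848 0.2008 0.114 ] [-90.0024  -0.0004 114.9753] 0.013357393624556565 [-0.16    1.0769 -0.5017]
t 0.6148592509524967 w -0.06518768918204683
```

View pics/s17c.png

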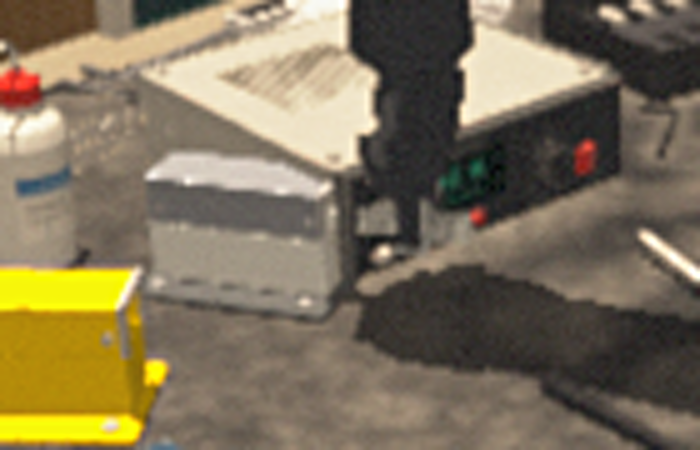

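Emit:
arm_command(rows=[0,0,-0.15,0,0,0,-1,0,0,-0.3,0,0,0,-1,0,0,-0.3,0,0,0,-1])

```text
time: 17.27
ee_pos: [0.5877, 0.2021, 0.1139]
tcp_rot: [-90.0, 0.0, 115.0]
wrist_force: [-0.3, 0.2, -0.7]
opening: 0.0137
```

Emit:
arm_command(rows=[0,0,-0.15,0,0,0,-1,0,0,-0.3,0,0,0,-1,0,0,-0.3,0,0,0,-1])

```text
time: 17.52
ee_pos: [0.5887, 0.2026, 0.113]
tcp_rot: [-89.7, -0.0, 115.0]
wrist_force: [-8.1, -4.3, -0.5]
opening: 0.0134
```

Emit:
arm_command(rows=[0,0,0.3,0,0,0,-1,0,0.2,0.4,0,0,0,-1,0,0.35,0.4,0,0,0,-1,0,0.45,0.4,0,0,0,-1,0,0.45,0.4,0,0,0,-1])

```text
time: 17.93
ee_pos: [0.5867, 0.2016, 0.1097]
tcp_rot: [-90.0, 0.0, 115.0]
wrist_force: [-1.6, -1.0, 3.8]
opening: 0.0135
```

Emit:
arm_command(rows=[0,0,0,0,0,0,-0.5,0,0,0,0,0,0,-0.3,0,0,0,0,0,0,-0.3,0,0,0,0,0,0,-0.3,0,0,0,0,0,0,-0.3], force=20)

```text
time: 18.35
ee_pos: [0.5867, 0.2017, 0.1094]
tcp_rot: [-90.0, 0.0, 115.0]
wrist_force: [0.4, 0.5, -0.3]
opening: 0.03
```

Emit:
arm_command(rows=[0,-1,0,0,0,0,-0.3,0,-3,0,0,0,0,-0.3,0,-6,0,0,0,0,-0.3,0,-9,0,0,0,0,-0.3,0,-12,0,0,0,0,-0.3,0,-15,0,0,0,0,-0.3,0,-18,0,0,0,0,-0.3,0,-18,3,0,0,0,-0.3,0,-18,6,0,0,0,-0.3,0,-18,6,0,0,0,-0.3])

```text
time: 19.18
ee_pos: [0.529, 0.1749, 0.291]
tcp_rot: [-90.0, 0.0, 115.0]
wrist_force: [-1.2, -0.4, 0.1]
opening: 0.0299
```

Run:
```python
from h import *
np.set_printoptions(precision=4,suppress=True)
o=sensors.get_obs();print(o['time'],o['ee_pos'],o['opening'],o['wrist_force'])
c=cam('scene','s18.png');w=cam('wrist','w18.png');d=cam('side','d18.png')
cv2.imwrite('pics/s18c.png',cv2.resize(c['pixels'][160:280,220:420],None,fx=4,fy=4,interpolation=cv2.INTER_CUBIC))
v=np.array([np.cos(np.radians(25)),np.sin(np.radians(25))]);n=np.array([-v[1],v[0]])
for nm,C in (('scene',c),('wrist',w)):
    P=cloud(C).reshape(-1,3);P=P[np.isfinite(P[:,2])]
    t=P[:,:2]@v;ww=P[:,:2]@n+.0657;z=P[:,2]
    m=(t>.55)&(t<.69)&(abs(ww)<.014)&(z>.03)&(z<.07)
    for k in np.arange(.55,.69,.008):
        q=m&(t>=k)&(t<k+.008)
        if q.sum()>2: print(nm,k.round(3),q.sum(),ww[q].min().round(4),ww[q].max().round(4),np.percentile(z[q],[5,50,95]),t[q].min())
```

```text
19.1833 [0.529  0.1749 0.291 ] 0.029888542043279745 [-1.2097 -0.43    0.1327]
scene 0.582 16 -0.0038 0.0102 [0.049  0.055  0.0601] 0.5834000108536946
scene 0.59 15 0.0 0.0127 [0.0473 0.0581 0.0608] 0.5900227928939391
scene 0.598 17 0.0025 0.0132 [0.046 0.057 0.061] 0.5985170217783645
scene 0.606 12 -0.0053 0.0123 [0.0481 0.0557 0.0611] 0.6067420518364607
scene 0.614 15 -0.0045 0.0138 [0.0474 0.059  0.0623] 0.614434392011478
scene 0.622 17 0.0007 0.0126 [0.0465 0.0548 0.0606] 0.6220832877000507
scene 0.63 13 -0.0133 0.0127 [0.041  0.0581 0.0628] 0.6308262606021812
scene 0.638 30 -0.013 0.014 [0.0315 0.0572 0.0656] 0.638511848339178
scene 0.646 39 -0.0043 0.0126 [0.0323 0.055  0.0688] 0.6461049629424837
scene 0.654 23 0.0081 0.0137 [0.0328 0.0546 0.0659] 0.6541993378140293
scene 0.662 17 0.0038 0.0135 [0.035  0.0526 0.0676] 0.6626179247848198
scene 0.67 16 0.0022 0.0136 [0.0338 0.0498 0.0665] 0.6702444101248327
wrist 0.582 181 -0.0063 0.0095 [0.0482 0.0579 0.0597] 0.5832579947389521
wrist 0.59 152 -0.0064 0.0094 [0.0572 0.0588 0.0597] 0.5900091757163399
wrist 0.598 142 -0.0066 0.0095 [0.0576 0.0591 0.06  ] 0.5981931035835827
wrist 0.606 135 -0.0066 0.0095 [0.0574 0.059  0.0601] 0.6060538889682331
wrist 0.614 132 -0.0067 0.0096 [0.0572 0.0589 0.0599] 0.614206810603316
wrist 0.622 133 -0.0067 0.0096 [0.0568 0.0589 0.0601] 0.6220257168614395
wrist 0.63 128 -0.0084 0.0087 [0.0577 0.0589 0.0601] 0.6300818517775193
wrist 0.638 288 -0.014 0.0087 [0.0323 0.0585 0.0681] 0.6380427834015572
wrist 0.646 133 -0.0047 0.0104 [0.0582 0.0614 0.0692] 0.6460419802351031
wrist 0.654 67 0.0086 0.013 [0.033  0.0521 0.0677] 0.6540129155744463
```

View pics/s18c.png

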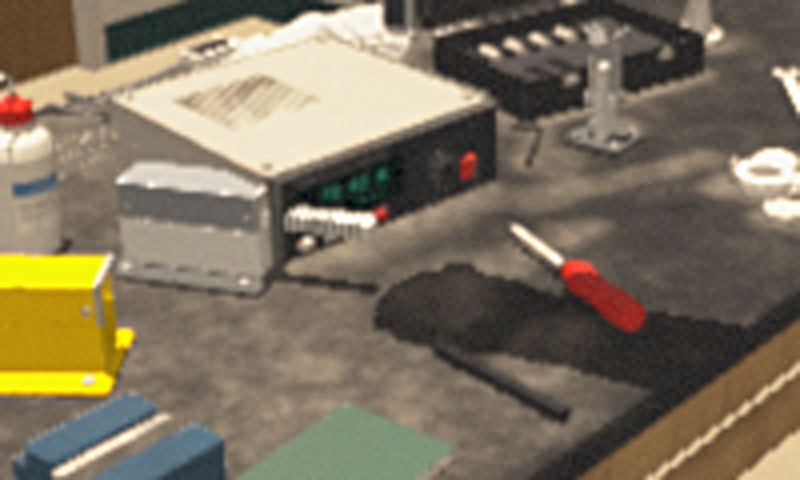

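View pics/w18.png

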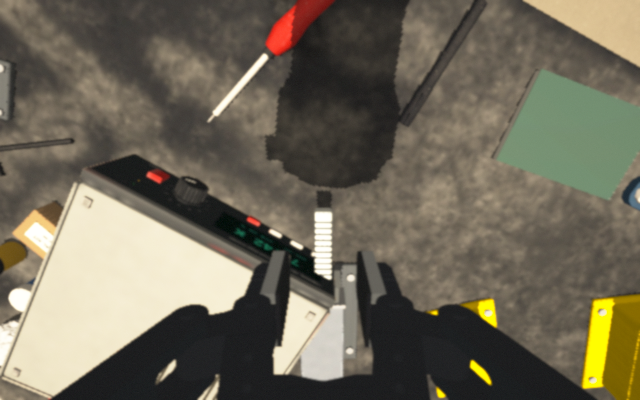

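View pics/d18.png

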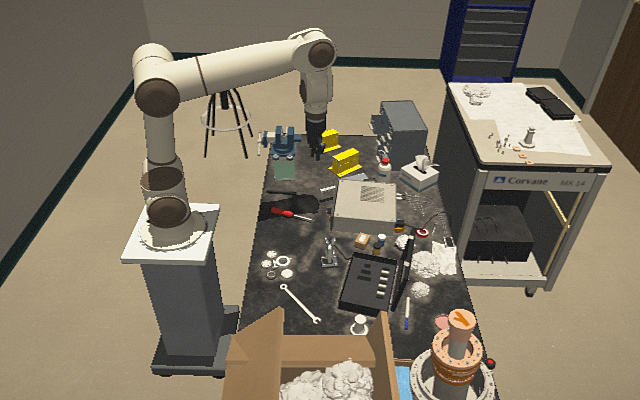

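```bash
python3 -c "
from workcell import bot
print(bot.job_done())"
```

```text
the job is handed in; nothing more can be done
None
```

The probe is back in the grey stand fork-first, with the handle sticking out, and I handed the job in at about 19.3 s of the 61 s allowed.

- **Draw out:** I gripped the shank and drew it straight out towards the robot.
- **Clip:** I pressed the middle down into the clip. The probe sat level, with its top at 92 mm and its middle on the clip's centre, and the leaves closed over the handle. Then I let go and backed off.
- **Put back:** I took the handle 65 mm behind the middle, pulled the probe up out of the clip and inserted it fork-first. The fork met the back wall at about 9 N. I eased back about 2 mm, lowered it to the floor and released.

**Last checks:**
- The wrist camera shows the probe lying level, its top at about 59 mm, which matches a centre line of 52 mm.
- The handle's free end is where it should be with the fork within a few millimetres of the back wall.
- The gripper is clear, 18 cm above and 6 cm back from where it released.
- The bystanders look undisturbed in the last pictures; I did not measure their positions again.

**One disagreement:** in the images the bench instrument overlaps the hood's mouth corner in plan. I treated it as solid, approached with the fingers only part-open and gripped near the probe's outer end. No unexpected contact force showed.

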